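Load the autosampler drawer and log it in

ROBOT

A 6-joint arm with a two-finger parallel gripper is mounted at the origin on the work surface. World frame = base frame: x ahead of the robot, y to its left, z up, the work surface at z = 0. Lengths are in m, angles in rad, forces in N, time in s.
With the tool pointing down it reaches from about 0.325 to 0.75 m from the base axis. Payload 7.6 kg.
Tool frame: the origin (TCP) lies at the very end of the fingers, on their centre line; the grasp point (between the pads) lies 19 mm behind it; z points along the fingers, y is the line along which they close (so a half turn about z gives the same grasp; the last joint's range is limited). The gripper opens to 85 mm and grips with 20 to 120 N. Pads are 22 mm wide; open, the fingers measure 114 mm over their backs; the gripper's body (76 mm by 85 mm) begins 54 mm behind the grasp point. The pads swing forward as they close: fully open they stand 13 mm farther back than shut.
Start: joints at [-1.242, 0.052, 1.401, -0, 1.689, -0.07], TCP at [0.204, -0.484, 0.201] pointing down, gripper open.
Joint ranges: [-2.9, 2.9], [-0.91, 2.17], [0.12, 2.37], [-1.06, 4.2], [0.26, 2.73], [-2.93, 2.93]. Speed limits (rad/s): [2.57, 2.57, 3.01, 3.14, 3.14, 3.14].

INTERFACE

Orientations are given as a unit quaternion [x, y, z, w].
In Python, from workcell import manip gives the robot as it stands.
- The arm moves only by the shell command python3 -m jog 'ROWS' [FORCE]. ROWS is JSON, a list of rows, each an object of numbers: "tx", "ty", "tz": the shift along the tool's x, y, z in m; "rx", "ry", "rz": the turn, a rotation vector about the tool's x, y, z in degrees; "jaw": the opening, from 0 (shut) to 1 (fully open). In form: [{"tx": .., "ty": .., "tz": .., "rx": .., "ry": .., "rz": .., "jaw": ..}, ...]. A call has exactly 10 rows; each row shifts and turns the commanded pose from where the row before left it, along the tool's axes as they then stand; what a row does not reach is not made up. A row lasts 1/10 s, in which the tool goes at most 50 mm and 8.59 degrees, less where a joint would pass 70% of its speed; a pose out of reach is approached as far as the arm can. A call is refused whole if a number of a shift passes 0.05 or a number of a turn 8.59, either way. A call with a gripper value outside its range is refused whole. The fingers move at their own pace and stop on an object; FORCE is the grip in N (left out, the last holds). Time passes only in rows, so rows that do not move let the fingers close, or fill a call up. It gives the time, the measured TCP pose, the force, the opening and the grip force at its end, in the units of the state.
- manip.sense(): the state, without advancing time (a new reading comes with each control period).
- manip.snapshot(name): name is "side" or "top"; returns a dict with "image" (400x640x3 uint8, red, green, blue), "depth" (400x640 float32, m along the optical axis (not along the pixel's ray), 0 where there is no reading), "mtx" (3x3 intrinsics, pixels), "world_from_camera" (4x4, takes a point from camera to world coordinates). Camera axes: x right, y up, looking along -z (the intrinsics and any distortion apply to the point x, -y, -z); pixel columns grow to the right and rows downward; lengths in m; the calibration is good to about 2 mm. A picture is of the moment at which its call begins.
- manip.sign_off(): hands the job in; it is judged then, once.
The state is a dict: "time": time; "joint_positions": joint angles; "joint_velocities": joint speeds; "joint_torque": joint torques, N m; "tcp_pos": TCP position; "tcp_rot": TCP orientation; "wrist_force": force on the tool from outside, world axes, zero at the start; "ft_torque": the same for the moment, N m; "gripper_width": opening from 0.0 (shut) to 1.0 (fully open); "grasp_force": force on a finger pad.
Only numpy, scipy, OpenCV 4.12 (cv2) and the standard library are available. Lean on these libraries where they do the work, as an engineer would, in place of code of your own. Each camera call takes 0.05 s, during which the arm holds its last target. There are 200 camera calls.

TASK

Load the instrument's open drawer: stand every yellow-capped sample jar upright in a well of the rear (yellow) row and every blue-capped standard upright in a well of the front (blue) row, one jar to a well. Then push the drawer fully home until it seats at its detent, and only then squeeze the clamped scanner's orange trigger all the way, hold it for about a second and let it spring back. Leave the brown jar and everything else on the bench where it is.

Things in the scene. Friction and masses are not known exactly. Their poses are not given: they have to be found in the camera images.
- sample1: Screw-top jar, white body with a yellow cap, a plain cylinder 40 mm in diameter and 56 mm tall (the cap is the top 14 mm), about 70 g, standing on the table to the robot's right; origin at the centre of its underside, z up through the cap. May be absent. Belongs in the rear (yellow) row of the drawer.
- sample2: Screw-top jar, white body with a yellow cap, a plain cylinder 40 mm in diameter and 56 mm tall (the cap is the top 14 mm), about 70 g, standing on the table to the robot's right; origin at the centre of its underside, z up through the cap. May be absent. Belongs in the rear (yellow) row of the drawer.
- sample3: Screw-top jar, white body with a yellow cap, a plain cylinder 40 mm in diameter and 56 mm tall (the cap is the top 14 mm), about 70 g, standing on the table to the robot's right; origin at the centre of its underside, z up through the cap. May be absent. Belongs in the rear (yellow) row of the drawer.
- standard1: Screw-top jar, white body with a blue cap, a plain cylinder 40 mm in diameter and 56 mm tall (the cap is the top 14 mm), about 70 g, standing on the table to the robot's right; origin at the centre of its underside, z up through the cap. May be absent. Belongs in the front (blue) row of the drawer.
- standard2: Screw-top jar, white body with a blue cap, a plain cylinder 40 mm in diameter and 56 mm tall (the cap is the top 14 mm), about 70 g, standing on the table to the robot's right; origin at the centre of its underside, z up through the cap. May be absent. Belongs in the front (blue) row of the drawer.
- standard3: Screw-top jar, white body with a blue cap, a plain cylinder 40 mm in diameter and 56 mm tall (the cap is the top 14 mm), about 70 g, standing on the table to the robot's right; origin at the centre of its underside, z up through the cap. May be absent. Belongs in the front (blue) row of the drawer.
- row_front (a point): Front row of the drawer, blue foam, nearest the robot and the front panel: the centre of the floor of the middle well of the blue row. Wells are square, 52 mm wide, 28 mm deep, 66 mm between centres along the row (this point's y axis: wells at y = -66, 0 and +66 mm); axes are the drawer's: +x into the instrument, y along the row, z up. The two rows are 66 mm apart.
- row_rear (a point): Rear row of the drawer, yellow foam, nearest the instrument: the centre of the floor of the middle well of the yellow row. Wells are square, 52 mm wide, 28 mm deep, 66 mm between centres along the row (this point's y axis: wells at y = -66, 0 and +66 mm); axes are the drawer's: +x into the instrument, y along the row, z up. The two rows are 66 mm apart.
- drawer (a joint): Drawer of the white instrument, m: 0 = fully home, front panel against the instrument, up to 0.16 = fully pulled out towards the robot. It rubs with about 1.5 N and a sprung detent resists over the last 15 mm (about 5 N), then pulls it home and holds it home.
- drawer_face (a point): Middle of the flat outer face of the pull block on the drawer's front panel, 65 mm above the table: the place to push. x points from it into the instrument (the way to push), y along the panel. The block is 110 wide, 26 high and stands 25 mm out from the panel, which is 256 wide, 12 thick and 88 mm high. With the drawer home this face is 37 mm before the instrument.
- sampler: White instrument (autosampler) that the drawer slides into, fixed: 270 wide, 280 deep, roof 105 mm high; equipment up to 230 mm high stands on its roof from 95 mm behind the front. Origin on the table below the middle of its front face; x points into the instrument.
- scanner: Hand scanner lying on its side in a fixed bench clamp to the robot's left. Origin on the table under the middle of the grip; x runs along the grip towards the scanner head, z up. The black grip is a bar 32 mm wide (y from -16 to +16 mm), 30 mm thick (60 to 90 mm above the table), x from -50 to +45 mm; the grey head is at x 45 to 115 mm, up to 107 mm high. The clamp's plate is 12 mm thick.
- trigger (a joint): Orange trigger on the -y side of the scanner's grip, rad: 0 = released, 0.30 = fully squeezed (against a stop). It springs back. Hinged at the head end (scanner x 40 mm), it is 46 mm long, 24 mm high (63 to 87 mm above the table), its free end at scanner x -6 mm; the outside face at the free end is at scanner y about -41 mm released and -28 mm squeezed. About 6 N squeezes it fully.
- squeeze (a point): Point midway between the back of the scanner's grip and the outside of the squeezed trigger, 75 mm above the table, 10 mm from the trigger's free end: with the fingers astride grip and trigger and closing along this point's y, the pinch squeezes the trigger. Squeezed width here 44 mm, released width about 57 mm. Axes as the scanner's.
- amber_jar: Bystander: brown jar with a black cap, same size as the others, among them on the table; leave it alone. Origin at the underside's centre.
- wash_bottle: Bystander: white bottle with a red cap, 68 mm wide, 170 tall; origin at the underside's centre.
- tip_box: Bystander: blue box with a clear lid, 85 x 120 x 68 mm; origin at the underside's centre.
- beaker: Bystander: glass beaker, 70 mm wide, 80 tall; origin at the underside's centre.
- timer: Bystander: flat white timer, 62 x 62 x 19 mm; origin at the underside's centre.
- marker: Bystander: black pen lying on the table, 12 mm thick, 130 mm long.
There are look-alikes about, which are no part of the job. What is shaped like the standard1 but red is not meant.

How it is judged:
On the way, in this order (a step that is already met when the one before it is completed fails the run):
1. every jar present stands upright in a well of its own colour's row (x of sample1 in the frame of row_rear between -0.015 and 0.015 m and y of sample1 in the frame of row_rear between -0.09 and 0.09 m and z of sample1 in the frame of row_rear between -0.006 and 0.008 m and angle between each of sample1, sample2, sample3, standard1, standard2, standard3's own z axis and vertical below 0.15 rad and x of sample2 in the frame of row_rear between -0.015 and 0.015 m and y of sample2 in the frame of row_rear between -0.09 and 0.09 m and z of sample2 in the frame of row_rear between -0.006 and 0.008 m and x of sample3 in the frame of row_rear between -0.015 and 0.015 m and y of sample3 in the frame of row_rear between -0.09 and 0.09 m and z of sample3 in the frame of row_rear between -0.006 and 0.008 m and x of standard1 in the frame of row_front between -0.015 and 0.015 m and y of standard1 in the frame of row_front between -0.09 and 0.09 m and z of standard1 in the frame of row_front between -0.006 and 0.008 m and x of standard2 in the frame of row_front between -0.015 and 0.015 m and y of standard2 in the frame of row_front between -0.09 and 0.09 m and z of standard2 in the frame of row_front between -0.006 and 0.008 m and x of standard3 in the frame of row_front between -0.015 and 0.015 m and y of standard3 in the frame of row_front between -0.09 and 0.09 m and z of standard3 in the frame of row_front between -0.006 and 0.008 m), for 0.2 s.
2. the drawer is seated home with the jars in it (all of step 1 and value of joint drawer below 0.004 m), for 0.3 s.
3. the trigger is squeezed fully and held (value of joint trigger above 0.25 rad and value of joint drawer below 0.004 m), for 0.5 s.
4. the trigger has sprung back (value of joint trigger below 0.06 rad), for 0.2 s.
At the end, for the whole second after the job is handed in: Every yellow-capped jar present stands in a rear-row well and every blue-capped jar in a front-row well (within 15 mm of the row's centre line, base within 8 mm of the well floor, tilted less than 0.15 rad), at rest; the drawer within 4 mm of home; the trigger released (below 0.06 rad) (all of step 2 and linear speed of each of sample1, sample2, sample3, standard1, standard2, standard3 below 0.02 m/s and value of joint trigger below 0.06 rad); the robot touches nothing.
It fails at once if the scanner is triggered while the drawer is not home (value of joint trigger above 0.2 rad and value of joint drawer above 0.008 m).
It fails at once if a bystander is moved more than 5 cm or tipped over (distance of any of amber_jar, wash_bottle, tip_box, beaker, timer, marker from where it was at the start of the episode above 0.05 m or angle between any of amber_jar, wash_bottle, tip_box, beaker, timer's own z axis and vertical above 0.6 rad).
Of sample1, sample2, sample3, standard1, standard2, standard3 only 4 to 6 are there at a start; the rules pass over those that are not, and their reading is None.
At some moment in a run one of sample1, sample2, sample3, standard1, standard2, standard3 may be knocked a few centimetres aside while the robot is not near it.
Once in a run the grip may slacken for a moment while it holds something.
It also fails if it takes over 210 s, if anything falls off the work surface, if the arm or the gripper's body presses on something with over 40 N, if the wrist force passes 120 N, or if a joint passes its speed limit or range.

## Working session

There is one attempt and no reset: what is moved stays moved. The work goes in short steps, Python scripts to look and compute and a shell command to move; the robot and the scene stay as the last step left them, time stands still between calls to the robot, and variables do not carry over. Pictures are saved under pics/ and viewed, at most 14 in all, crops included, and the job is handed in when it is done.

```bash
mkdir -p pics; ls
cat > h.py <<'E'
import numpy as np, cv2
from workcell import manip
def snap(n):
    s=manip.snapshot(n); s={k:np.array(v) for k,v in s.items()}; return s
def save(s,f,box=None,sc=1):
    im=s['image'][:,:,::-1]
    if box: im=im[box[1]:box[3],box[0]:box[2]]
    cv2.imwrite('pics/'+f,cv2.resize(im,None,fx=sc,fy=sc,interpolation=cv2.INTER_CUBIC))
def world(s):
    d=s['depth'];K=s['mtx'];v,u=np.mgrid[:400,:640]
    x=(u-K[0,2])/K[0,0]*d;y=-(v-K[1,2])/K[1,1]*d
    P=np.stack([x,y,-d,np.ones_like(d)],-1)@s['world_from_camera'].T
    P=P[...,:3];P[d==0]=np.nan;return P
E
python3 - <<'E'
from h import *
for n in('top','side'):
    s=snap(n);save(s,n+'0.png');np.savez(n+'0.npz',**s);print(s['mtx'],s['world_from_camera'])
print(manip.sense())
E
```

```text
pics
[[375.80654587   0.         324.79779531]
 [  0.         375.80654587 193.24774687]
 [  0.           0.           1.        ]] [[ 0.01929047  0.98096633 -0.19321731  0.31055288]
 [-0.9997201   0.02157251  0.00971359 -0.05456213]
 [ 0.01369689  0.19297585  0.9811079   1.2547999 ]
 [ 0.          0.          0.          1.        ]]
[[377.66492915   0.         318.37953096]
 [  0.         377.66492915 199.01755955]
 [  0.           0.           1.        ]] [[ 0.98567873  0.12235228 -0.11604895  0.42478307]
 [-0.16847605  0.68470675 -0.70907862 -0.80396787]
 [-0.00729789  0.71847518  0.69551431  0.79692525]
 [ 0.          0.          0.          1.        ]]
{'time': 0.1, 'joint_positions': array([-1.24231435e+00,  5.27595981e-02,  1.40160627e+00, -3.11980612e-06,
        1.68862723e+00, -7.02562180e-02]), 'joint_velocities': array([ 0.00041482, -0.00050507, -0.00183047, -0.00114339, -0.00022613,
        0.00129181]), 'joint_torque': array([ 3.25932051e-04, -3.82580173e+01, -3.60987103e+01, -1.53237779e-04,
        4.75199689e-03,  1.73820723e-05]), 'tcp_pos': array([ 0.20377448, -0.48350002,  0.20037266]), 'tcp_rot': array([ 9.80191520e-01,  1.98050735e-01, -9.16925036e-05, -6.94190249e-04]), 'wrist_force': array([ 0.41291802,  0.15515942, -0.40861189]), 'ft_torque': array([0.00869247, 0.02864554, 0.03302923]), 'grasp_force': 0.0, 'gripper_width': 1.0023571797366204}
```

View pics/top0.png

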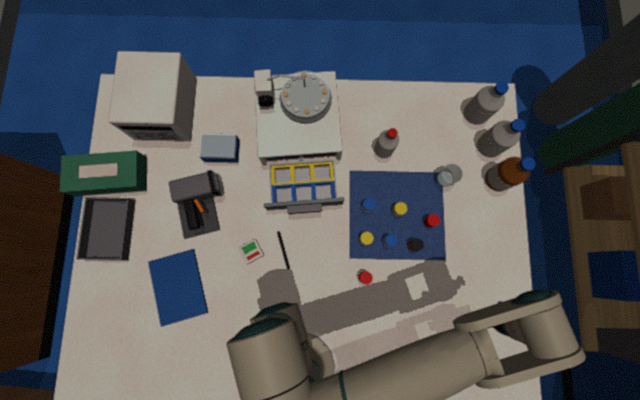

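View pics/side0.png

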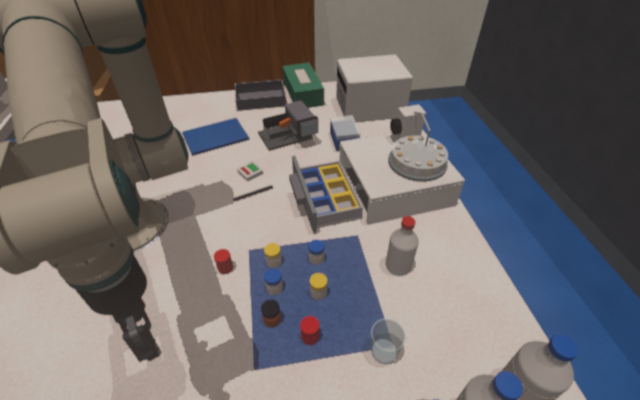

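The top view shows yellow caps at (400,209) and (367,239), and blue caps at (369,204) and (391,241). Look-alikes are red at (433,220) and (366,278), and the brown jar with a black cap is at (415,244). That leaves 2 samples and 2 standards. The open drawer is at about (304,185), the instrument at (299,130), and the scanner with its orange trigger at (198,207). Next I measure and confirm with a crop.

```bash
cat >> h.py <<'E'
def caps(s,P=None):
    P=world(s) if P is None else P
    hsv=cv2.cvtColor(s['image'],cv2.COLOR_RGB2HSV);out=[]
    for n,lo,hi in(('Y',(20,110,90),(35,255,255)),('B',(104,150,70),(120,255,255)),('R',(172,120,60),(180,255,255))):
        m=cv2.inRange(hsv,lo,hi)*((P[...,2]>.045)&(P[...,2]<.068)).astype(np.uint8)
        k,l,st,c=cv2.connectedComponentsWithStats(m)
        for i in range(1,k):
            if st[i,4]>25:
                q=P[l==i];q=q[q[:,2]>np.nanmedian(q[:,2])-.006]
                mm=(q.min(0)+q.max(0))/2
                out.append((n,c[i].round(),st[i,4],q.mean(0).round(4),mm.round(4),(q.max(0)-q.min(0)).round(3)))
    return out
E
python3 - <<'E'
from h import *
s=dict(np.load('top0.npz'));P=world(s)
for n in('top','side'):
    t=dict(np.load(n+'0.npz'))
    for c in caps(t):print(n,*c)
save(s,'c1.png',(250,150,450,270),4)
for (u,v) in [(299,110),(300,150),(262,152),(338,152),(304,175),(285,174),(322,173),(305,192),(304,209),(289,210),(320,207),(268,206),(342,200),(194,207),(198,207),(388,133),(446,178)]:print((u,v),P[v,u].round(4))
E
```

```text
top Y [400. 208.] 124 [ 0.5028 -0.311   0.0559] [ 0.5035 -0.3107  0.0564] [0.04  0.039 0.012]
top Y [366. 238.] 130 [ 0.4043 -0.2011  0.0557] [ 0.4046 -0.2005  0.0553] [0.039 0.039 0.011]
top B [369. 204.] 118 [ 0.5156 -0.2091  0.0559] [ 0.5162 -0.2087  0.0566] [0.037 0.036 0.013]
top B [391. 240.] 124 [ 0.3998 -0.2795  0.056 ] [ 0.3999 -0.2799  0.0567] [0.039 0.039 0.011]
side Y [272. 250.] 178 [ 0.4039 -0.2048  0.0538] [ 0.4037 -0.2022  0.0532] [0.038 0.042 0.009]
side Y [318. 281.] 218 [ 0.5023 -0.3148  0.0537] [ 0.5026 -0.3137  0.0529] [0.039 0.039 0.01 ]
side B [316. 246.] 114 [ 0.5149 -0.2123  0.0539] [ 0.5146 -0.2127  0.0542] [0.035 0.033 0.006]
side B [272. 276.] 153 [ 0.3989 -0.2812  0.0539] [ 0.3987 -0.2809  0.0544] [0.034 0.033 0.006]
side R [310. 327.] 99 [ 0.4676 -0.4215  0.0531] [ 0.4657 -0.4189  0.0521] [0.039 0.039 0.009]
(299, 110) [0.7962 0.021  0.14  ]
(300, 150) [0.6762 0.0159 0.1035]
(262, 152) [0.6655 0.1359 0.1074]
(338, 152) [ 0.6763 -0.1061  0.0912]
(304, 175) [0.6173 0.0051 0.0107]
(285, 174) [0.6195 0.0699 0.0101]
(322, 173) [ 0.6239 -0.056   0.0179]
(305, 192) [ 5.582e-01 -1.000e-04  1.190e-02]
(304, 209) [ 0.49   -0.0014  0.0784]
(289, 210) [0.4858 0.0458 0.0783]
(320, 207) [ 0.4974 -0.0519  0.0793]
(268, 206) [0.4956 0.1112 0.0883]
(342, 200) [ 0.5207 -0.1211  0.0833]
(194, 207) [0.488 0.343 0.085]
(198, 207) [0.4876 0.3291 0.0893]
(388, 133) [ 0.7166 -0.2547  0.1667]
(446, 178) [ 0.6183 -0.4807  0.0086]
```

View pics/c1.png

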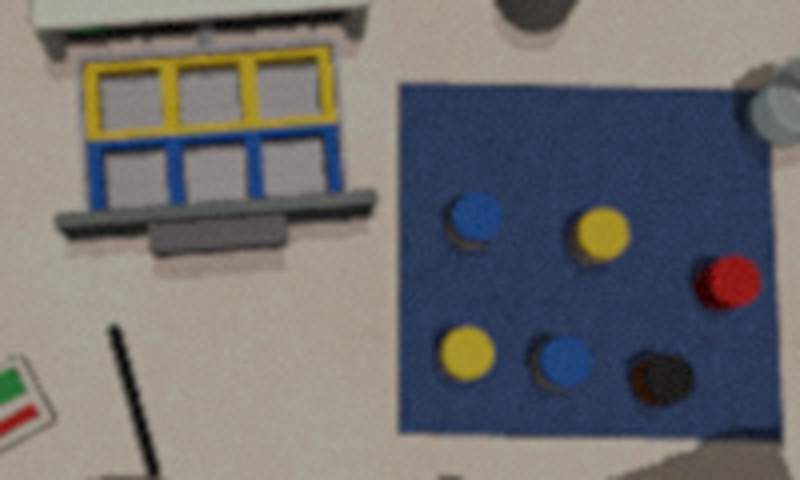

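The crop confirms the four targets: yellow at crop (602,235) and (467,354), blue at (474,216) and (564,362). All are about 40 mm wide and 56 mm high, so they fit; the red and black caps are excluded. Next I fit the drawer, well and scanner frames.

Run:
```python
from h import *
s=dict(np.load('top0.npz'));P=world(s);t=dict(np.load('side0.npz'));Q=world(t)
def rect(q,n):
    r=cv2.minAreaRect((q[:,:2]*1000).astype(np.float32));print(n,len(q),'c',np.round(r[0],1),'wh',np.round(r[1],1),'ang',round(r[2],1),'z',np.nanmedian(q[:,2]).round(4))
for n,a,b in(('top',s,P),('side',t,Q)):
    hsv=cv2.cvtColor(a['image'],cv2.COLOR_RGB2HSV)
    for c,lo,hi in(('Y',(18,110,70),(35,255,255)),('B',(104,130,50),(120,255,255)),('O',(4,140,80),(17,255,255))):
        m=cv2.inRange(hsv,lo,hi)>0
        if c=='O': m&=(b[...,1]>.25)&(b[...,1]<.45)&(b[...,2]>.05)
        else: m&=(b[...,1]<.13)&(b[...,1]>-.13)&(b[...,2]>.028)&(b[...,2]<.05)&(b[...,0]>.45)
        q=b[m];rect(q,n+c)
        if c=='O':print(q.round(3).tolist()[:30])
    R=(b[...,0]>.45)&(b[...,0]<.56)&(abs(b[...,1])<.15)
    rect(b[R&(b[...,2]>.074)&(b[...,2]<.082)],n+' block'); rect(b[R&(b[...,2]>.084)&(b[...,2]<.094)],n+' panel')
    R=(b[...,0]>.4)&(b[...,0]<.62)&(b[...,1]>.22)&(b[...,1]<.45)
    rect(b[R&(b[...,2]>.084)&(b[...,2]<.095)],n+' grip');rect(b[R&(b[...,2]>.1)&(b[...,2]<.113)],n+' head')
    R=(b[...,0]>.6)&(b[...,0]<.76)&(abs(b[...,1]-.01)<.2)
    q=b[R&(b[...,2]>.1)&(b[...,2]<.11)];rect(q,n+' roof')
    g=[(y,q[abs(q[:,1]-y)<.004][:,0].min().round(4)) for y in np.arange(-.1,.13,.04)];print(g)
save(s,'c2.png',(150,160,250,245),7)
```

```text
topY 536 c [617.3  11.1] wh [ 67.  206.4] ang 5.8 z 0.0418
topB 296 c [554.4   4.8] wh [ 54.7 203.7] ang 5.6 z 0.0416
topO 57 c [496.2 332.4] wh [51.4  9.8] ang 34.2 z 0.0853
[[0.517, 0.348, 0.067], [0.516, 0.345, 0.068], [0.511, 0.346, 0.082], [0.51, 0.342, 0.084], [0.511, 0.339, 0.084], [0.511, 0.337, 0.082], [0.507, 0.345, 0.083], [0.507, 0.341, 0.086], [0.507, 0.338, 0.087], [0.507, 0.335, 0.086], [0.509, 0.336, 0.074], [0.504, 0.341, 0.086], [0.504, 0.337, 0.088], [0.504, 0.335, 0.086], [0.504, 0.332, 0.084], [0.501, 0.342, 0.083], [0.5, 0.337, 0.087], [0.5, 0.334, 0.088], [0.501, 0.332, 0.082], [0.502, 0.331, 0.076], [0.497, 0.337, 0.087], [0.498, 0.335, 0.083], [0.497, 0.33, 0.09], [0.498, 0.328, 0.084], [0.501, 0.33, 0.069], [0.494, 0.336, 0.089], [0.494, 0.334, 0.085], [0.495, 0.331, 0.085], [0.495, 0.328, 0.085], [0.496, 0.326, 0.08]]
top block 272 c [495.7  -1.6] wh [ 34. 250.] ang 8.9 z 0.0781
top panel 291 c [501.8   0.8] wh [ 31.4 252.9] ang 5.9 z 0.0877
top grip 391 c [503.9 315.4] wh [109.9 165. ] ang 38.1 z 0.0891
top head 997 c [550.2 347.8] wh [ 72.5 145.6] ang 17.
[... 1128 characters left out ...]
89, 0.324, 0.085], [0.492, 0.327, 0.083], [0.496, 0.327, 0.083], [0.499, 0.326, 0.083]]
side block 247 c [499.4  -5.2] wh [ 37.5 250.3] ang 5.4 z 0.076
side panel 195 c [511.3  -3.2] wh [ 11.8 251.2] ang 5.6 z 0.0856
side grip 219 c [510.2 314.4] wh [104.9 175.6] ang 44.8 z 0.0871
side head 435 c [553.5 343.8] wh [ 72.7 141.8] ang 14.7 z 0.1041
side roof 1956 c [714.5  17.9] wh [109.7 272.2] ang 4.6 z 0.1027
[(np.float64(-0.1), np.float64(0.6738)), (np.float64(-0.060000000000000005), np.float64(0.6709)), (np.float64(-0.020000000000000004), np.float64(0.6666)), (np.float64(0.01999999999999999), np.float64(0.6626)), (np.float64(0.06), np.float64(0.6575)), (np.float64(0.1), np.float64(0.6533))]
```

View pics/c2.png

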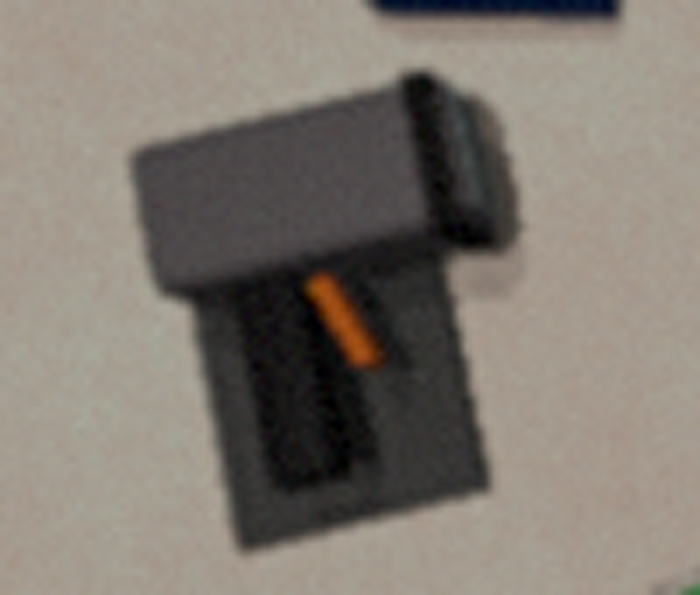

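The scanner lies with its head towards +x at crop (290,190). The orange trigger is on the −y side, at crop (345,320), with its free end towards the robot. The drawer's yaw is about 6°. I take the row centres as rear (0.616, 0.011) and front (0.550, 0.004), with the well floor at z≈0.013. First I line up above the yellow jar at (0.503, −0.312).

```bash
cat > g.py <<'E'
# usage: g.py x y z yaw_deg : displacement needed in the tool axes (after turning to yaw)
import sys,numpy as np
from workcell import manip
from scipy.spatial.transform import Rotation as Ro
st=manip.sense();p=np.array(st['tcp_pos']);R=Ro.from_quat(st['tcp_rot']).as_matrix()
x,y,z,yaw=map(float,sys.argv[1:]);cur=np.degrees(np.arctan2(R[1,0],R[0,0]))
a=np.radians(yaw);d=np.array([x,y,z])-p
print('t',round(st['time'],1),'p',p.round(4),'yaw',cur.round(2),'tilt',np.degrees(np.arccos(-R[2,2])).round(2),'F',np.round(st['wrist_force'],1),'w',round(st['gripper_width'],3),'gf',round(st['grasp_force'],1))
print('rz',(cur-yaw).round(2),'tx',(np.cos(a)*d[0]+np.sin(a)*d[1]).round(4),'ty',(np.sin(a)*d[0]-np.cos(a)*d[1]).round(4),'tz',(-d[2]).round(4))
E
python3 -m jog '[{"rz":8.4,"jaw":0.65},{"rz":8.4,"jaw":0.65},{"tx":0.0394,"ty":-0.0174,"jaw":0.65},{"tx":0.0394,"ty":-0.0174,"jaw":0.65},{"tx":0.0394,"ty":-0.0174,"jaw":0.65},{"tx":0.0394,"ty":-0.0174,"jaw":0.65},{"tx":0.0394,"ty":-0.0174,"jaw":0.65},{"tx":0.0394,"ty":-0.0174,"jaw":0.65},{"tx":0.0394,"ty":-0.0174,"jaw":0.65},{"tx":0.0394,"ty":-0.0174,"jaw":0.65}]' 40
python3 g.py 0.503 -0.312 0.028 6
```

```text
t 0.1 p [ 0.2038 -0.4835  0.2004] yaw 22.85 tilt 0.08 F [ 0.4  0.2 -0.4] w 1.002 gf 0.0
rz 16.85 tx 0.3155 ty -0.1393 tz 0.1724validation failed for argument at $[0]...
```

```bash
python3 -m jog '[{"tx":0,"ty":0,"tz":0,"rx":0,"ry":0,"rz":8.4,"jaw":0.65},{"tx":0,"ty":0,"tz":0,"rx":0,"ry":0,"rz":8.4,"jaw":0.65},{"tx":0.0394,"ty":-0.0174,"tz":0,"rx":0,"ry":0,"rz":0,"jaw":0.65},{"tx":0.0394,"ty":-0.0174,"tz":0,"rx":0,"ry":0,"rz":0,"jaw":0.65},{"tx":0.0394,"ty":-0.0174,"tz":0,"rx":0,"ry":0,"rz":0,"jaw":0.65},{"tx":0.0394,"ty":-0.0174,"tz":0,"rx":0,"ry":0,"rz":0,"jaw":0.65},{"tx":0.0394,"ty":-0.0174,"tz":0,"rx":0,"ry":0,"rz":0,"jaw":0.65},{"tx":0.0394,"ty":-0.0174,"tz":0,"rx":0,"ry":0,"rz":0,"jaw":0.65},{"tx":0.0394,"ty":-0.0174,"tz":0,"rx":0,"ry":0,"rz":0,"jaw":0.65},{"tx":0.0394,"ty":-0.0174,"tz":0,"rx":0,"ry":0,"rz":0,"jaw":0.65}]' 40
python3 g.py 0.503 -0.312 0.028 6
```

```text
time: 1.1
tcp_pos: [0.5039, -0.3109, 0.2006]
tcp_rot: [0.999, 0.053, -0.0, -0.0]
wrist_force: [-0.6, -1.1, -0.3]
gripper_width: 0.651
grasp_force: 0.0
t 1.1 p [ 0.5039 -0.3109  0.2006] yaw 6.05 tilt 0.04 F [-0.6 -1.1 -0.3] w 0.651 gf 0.0
rz 0.05 tx -0.001 ty 0.001 tz 0.1726
```

```bash
python3 -m jog '[{"tx":-0.001,"ty":0.001,"tz":0.022,"rx":0,"ry":0,"rz":0,"jaw":0.65},{"tx":0,"ty":0,"tz":0.025,"rx":0,"ry":0,"rz":0,"jaw":0.65},{"tx":0,"ty":0,"tz":0.025,"rx":0,"ry":0,"rz":0,"jaw":0.65},{"tx":0,"ty":0,"tz":0.025,"rx":0,"ry":0,"rz":0,"jaw":0.65},{"tx":0,"ty":0,"tz":0.025,"rx":0,"ry":0,"rz":0,"jaw":0.65},{"tx":0,"ty":0,"tz":0.02,"rx":0,"ry":0,"rz":0,"jaw":0.65},{"tx":0,"ty":0,"tz":0.02,"rx":0,"ry":0,"rz":0,"jaw":0.65},{"tx":0,"ty":0,"tz":0.01,"rx":0,"ry":0,"rz":0,"jaw":0.65},{"tx":0,"ty":0,"tz":0,"rx":0,"ry":0,"rz":0,"jaw":0.65},{"tx":0,"ty":0,"tz":0,"rx":0,"ry":0,"rz":0,"jaw":0.2}]' 40
python3 -m jog '[{"tx":0,"ty":0,"tz":0,"rx":0,"ry":0,"rz":0,"jaw":0.2},{"tx":0,"ty":0,"tz":0,"rx":0,"ry":0,"rz":0,"jaw":0.2},{"tx":0,"ty":0,"tz":0,"rx":0,"ry":0,"rz":0,"jaw":0.2},{"tx":0,"ty":0,"tz":0,"rx":0,"ry":0,"rz":0,"jaw":0.2},{"tx":0,"ty":0,"tz":0,"rx":0,"ry":0,"rz":0,"jaw":0.2},{"tx":0,"ty":0,"tz":-0.02,"rx":0,"ry":0,"rz":0,"jaw":0.2},{"tx":0,"ty":0,"tz":-0.03,"rx":0,"ry":0,"rz":0,"jaw":0.2},{"tx":0,"ty":0,"tz":-0.03,"rx":0,"ry":0,"rz":0,"jaw":0.2},{"tx":0,"ty":0,"tz":-0.03,"rx":0,"ry":0,"rz":0,"jaw":0.2},{"tx":0,"ty":0,"tz":-0.03,"rx":0,"ry":0,"rz":0,"jaw":0.2}]' 40
python3 g.py 0.623 -0.0546 0.043 6
```

```text
time: 2.1
tcp_pos: [0.5021, -0.3135, 0.0298]
tcp_rot: [0.999, 0.053, 0.0, 0.0]
wrist_force: [1.8, -0.3, -0.4]
gripper_width: 0.494
grasp_force: 0.0
time: 3.1
tcp_pos: [0.5016, -0.3132, 0.1704]
tcp_rot: [0.999, 0.053, 0.0, 0.0]
wrist_force: [-0.0, -0.0, 0.9]
gripper_width: 0.2
grasp_force: 0.0
t 3.1 p [ 0.5016 -0.3132  0.1704] yaw 6.05 tilt 0.01 F [-0.  -0.   0.9] w 0.2 gf 0.0
rz 0.05 tx 0.1477 ty -0.2445 tz 0.1274
```

The grasp came up empty, so I look at why.

Run:
```python
from h import *
s=snap('side');save(s,'s1.png',(180,150,480,375),2.6)
for c in caps(s):print(*c)
for c in caps(snap('top')):print(*c)
```

```text
Y [272. 250.] 149 [ 0.4048 -0.2054  0.0534] [ 0.4049 -0.2043  0.0523] [0.035 0.041 0.009]
Y [318. 282.] 214 [ 0.5021 -0.316   0.0535] [ 0.502  -0.3144  0.0525] [0.038 0.039 0.009]
B [315. 248.] 80 [ 0.5118 -0.2176  0.0542] [ 0.514  -0.2143  0.054 ] [0.036 0.03  0.006]
B [272. 275.] 168 [ 0.3989 -0.2807  0.0541] [ 0.3996 -0.2802  0.0544] [0.036 0.036 0.006]
R [310. 326.] 74 [ 0.4669 -0.4177  0.0537] [ 0.4657 -0.4187  0.0526] [0.039 0.041 0.009]
Y [364. 236.] 41 [ 0.4111 -0.1934  0.0562] [ 0.409  -0.1953  0.0568] [0.029 0.023 0.01 ]
B [369. 204.] 104 [ 0.5144 -0.211   0.0559] [ 0.5158 -0.2103  0.0557] [0.037 0.033 0.012]
```

View pics/s1.png

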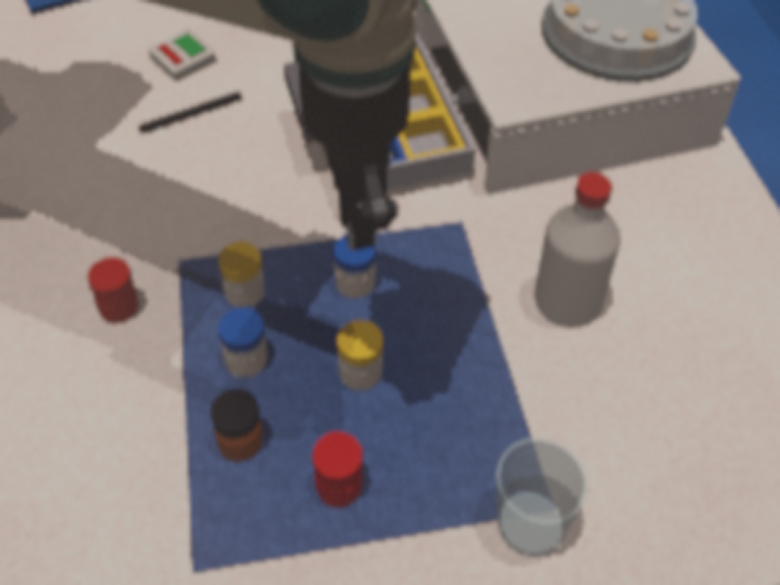

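The jar is still standing at (0.502, −0.3145), seen at crop (360,350), so the pads slipped off or slackened. I retry slightly lower with the jaw commanded fully shut, and check the grip before lifting.

```bash
python3 -m jog '[{"tx":0,"ty":0,"tz":0,"rx":0,"ry":0,"rz":0,"jaw":0.65},{"tx":0,"ty":0,"tz":0,"rx":0,"ry":0,"rz":0,"jaw":0.65},{"tx":0,"ty":0,"tz":0.025,"rx":0,"ry":0,"rz":0,"jaw":0.65},{"tx":0,"ty":0,"tz":0.03,"rx":0,"ry":0,"rz":0,"jaw":0.65},{"tx":0,"ty":0,"tz":0.03,"rx":0,"ry":0,"rz":0,"jaw":0.65},{"tx":0,"ty":0,"tz":0.025,"rx":0,"ry":0,"rz":0,"jaw":0.65},{"tx":0,"ty":0,"tz":0.02,"rx":0,"ry":0,"rz":0,"jaw":0.65},{"tx":0,"ty":0,"tz":0.015,"rx":0,"ry":0,"rz":0,"jaw":0.65},{"tx":0,"ty":0,"tz":0,"rx":0,"ry":0,"rz":0,"jaw":0.65},{"tx":0,"ty":0,"tz":0,"rx":0,"ry":0,"rz":0,"jaw":0}]' 50
python3 -m jog '[{"tx":0,"ty":0,"tz":0,"rx":0,"ry":0,"rz":0,"jaw":0},{"tx":0,"ty":0,"tz":0,"rx":0,"ry":0,"rz":0,"jaw":0},{"tx":0,"ty":0,"tz":0,"rx":0,"ry":0,"rz":0,"jaw":0},{"tx":0,"ty":0,"tz":0,"rx":0,"ry":0,"rz":0,"jaw":0},{"tx":0,"ty":0,"tz":0,"rx":0,"ry":0,"rz":0,"jaw":0},{"tx":0,"ty":0,"tz":0,"rx":0,"ry":0,"rz":0,"jaw":0},{"tx":0,"ty":0,"tz":-0.001,"rx":0,"ry":0,"rz":0,"jaw":0},{"tx":0,"ty":0,"tz":-0.002,"rx":0,"ry":0,"rz":0,"jaw":0},{"tx":0,"ty":0,"tz":-0.002,"rx":0,"ry":0,"rz":0,"jaw":0},{"tx":0,"ty":0,"tz":0,"rx":0,"ry":0,"rz":0,"jaw":0}]' 50
python3 g.py 0.623 -0.0546 0.043 6
```

```text
time: 4.2
tcp_pos: [0.5018, -0.3133, 0.0243]
tcp_rot: [0.999, 0.053, -0.0, -0.0]
wrist_force: [-0.2, 1.2, 0.8]
gripper_width: 0.494
grasp_force: 0.0
time: 5.2
tcp_pos: [0.502, -0.3136, 0.0298]
tcp_rot: [0.999, 0.053, 0.0, 0.0]
wrist_force: [0.1, 0.5, -0.1]
gripper_width: -0.001
grasp_force: 0.0
t 5.2 p [ 0.502  -0.3136  0.0298] yaw 6.05 tilt 0.08 F [ 0.1  0.5 -0.1] w -0.001 gf 0.0
rz 0.05 tx 0.1474 ty -0.245 tz -0.0132
```

Run:
```python
from h import *
s=snap('side');save(s,'s2.png',(250,200,400,325),5)
for c in caps(s):print(*c)
```

```text
Y [272. 250.] 161 [ 0.4044 -0.2055  0.0535] [ 0.4045 -0.2034  0.0527] [0.035 0.041 0.009]
Y [319. 285.] 106 [ 0.5023 -0.3256  0.0535] [ 0.5034 -0.3226  0.053 ] [0.035 0.025 0.01 ]
B [272. 276.] 174 [ 0.399  -0.2819  0.0539] [ 0.3996 -0.2801  0.0539] [0.036 0.039 0.005]
R [310. 326.] 76 [ 0.4673 -0.4186  0.0531] [ 0.4658 -0.4191  0.0528] [0.039 0.04  0.01 ]
```

View pics/s2.png

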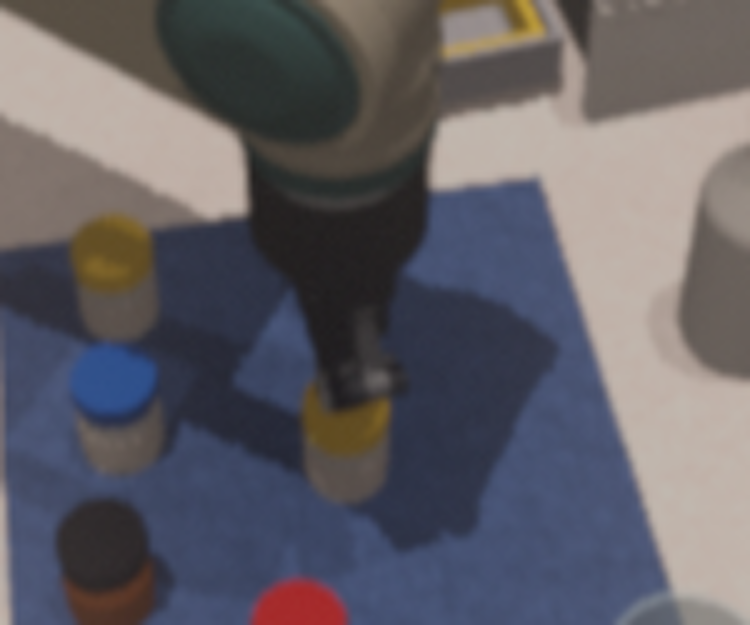

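The shut fingertips, at crop (350,395), sit over the cap rather than beside it, so the real tips are higher than I assumed. I measure the tip height from depth.

```bash
python3 - <<'E'
from h import *
s=snap('side');P=world(s)
for v in range(262,292,2):
    print(v,[tuple((P[v,u]*1000).round().astype(int)) if P[v,u,0]==P[v,u,0] else None for u in (314,318,322,326,329)])
E
python3 g.py 0 0 0 6
```

```text
262 [(np.int64(491), np.int64(-333), np.int64(153)), (np.int64(497), np.int64(-351), np.int64(176)), (np.int64(505), np.int64(-351), np.int64(174)), (np.int64(513), np.int64(-352), np.int64(173)), (np.int64(546), np.int64(-225), np.int64(-3))]
264 [(np.int64(491), np.int64(-333), np.int64(147)), (np.int64(497), np.int64(-351), np.int64(170)), (np.int64(505), np.int64(-351), np.int64(168)), (np.int64(513), np.int64(-355), np.int64(171)), (np.int64(544), np.int64(-234), np.int64(1))]
266 [(np.int64(491), np.int64(-333), np.int64(139)), (np.int64(496), np.int64(-354), np.int64(167)), (np.int64(505), np.int64(-353), np.int64(164)), (np.int64(513), np.int64(-355), np.int64(165)), (np.int64(543), np.int64(-239), np.int64(-1))]
268 [(np.int64(491), np.int64(-332), np.int64(131)), (np.int64(497), np.int64(-350), np.int64(154)), (np.int64(504), np.int64(-356), np.int64(161)), (np.int64(534), np.int64(-246), np.int64(2)), (np.int64(542), np.int64(-244), np.int64(-2))]
270 [(np.int64(491), np.int64(-330), np.int64(121)), (np.int64(501), np.int64(-323), np.int64(109)), (np.int64(504), np.int64(-
[... 1957 characters left out ...]
 (np.int64(519), np.int64(-326), np.int64(46)), (np.int64(532), np.int64(-298), np.int64(0))]
288 [(np.int64(490), np.int64(-329), np.int64(49)), (np.int64(499), np.int64(-332), np.int64(52)), (np.int64(508), np.int64(-333), np.int64(52)), (np.int64(519), np.int64(-326), np.int64(38)), (np.int64(531), np.int64(-301), np.int64(-4))]
290 [(np.int64(490), np.int64(-329), np.int64(42)), (np.int64(499), np.int64(-333), np.int64(46)), (np.int64(508), np.int64(-334), np.int64(44)), (np.int64(519), np.int64(-325), np.int64(28)), (np.int64(530), np.int64(-309), np.int64(-1))]
t 5.3 p [ 0.5017 -0.3134  0.029 ] yaw 6.04 tilt 0.01 F [ 0.1  0.7 -0.3] w -0.001 gf 0.0
rz 0.04 tx -0.4661 ty -0.3641 tz 0.029
```

```bash
python3 - <<'E'
from h import *
P=world(dict(np.load('side0.npz')))
q=P[300:365,110:170].reshape(-1,3);q=q[(q[:,2]>.05)&(np.hypot(q[:,0]-.204,q[:,1]+.484)<.09)]
print('t0 open, tcp z .200:',len(q),np.sort(q[:,2])[:8].round(3), q[np.argsort(q[:,2])[:4]].round(3))
P=world(snap('side'))
q=P.reshape(-1,3);q=q[(q[:,2]>.062)&(q[:,2]<.2)&(np.hypot(q[:,0]-.502,q[:,1]+.313)<.03)]
print('now',np.sort(q[:,2])[:8].round(3),q[np.argsort(q[:,2])[:6]].round(3))
E
python3 -m jog '[{"tx":0,"ty":0,"tz":-0.03,"rx":0,"ry":0,"rz":0,"jaw":0},{"tx":0,"ty":0,"tz":-0.04,"rx":0,"ry":0,"rz":0,"jaw":0},{"tx":0,"ty":0,"tz":-0.04,"rx":0,"ry":0,"rz":0,"jaw":0},{"tx":0,"ty":0,"tz":-0.04,"rx":0,"ry":0,"rz":0,"jaw":0},{"tx":0,"ty":0,"tz":0,"rx":0,"ry":0,"rz":0,"jaw":0},{"tx":0,"ty":0,"tz":0,"rx":0,"ry":0,"rz":0,"jaw":0},{"tx":0,"ty":0,"tz":0,"rx":0,"ry":0,"rz":0,"jaw":0},{"tx":0,"ty":0,"tz":0,"rx":0,"ry":0,"rz":0,"jaw":0},{"tx":0,"ty":0,"tz":0,"rx":0,"ry":0,"rz":0,"jaw":0},{"tx":0,"ty":0,"tz":0,"rx":0,"ry":0,"rz":0,"jaw":0}]' 50
python3 - <<'E'
from h import *
s=snap('side');P=world(s);save(s,'s3.png',(250,180,400,305),5)
q=P.reshape(-1,3);q=q[(q[:,2]>.07)&(q[:,2]<.35)&(np.hypot(q[:,0]-.502,q[:,1]+.313)<.05)]
print('z .18 shut',np.sort(q[:,2])[:8].round(3),q[np.argsort(q[:,2])[:6]].round(3))
E
```

```text
t0 open, tcp z .200: 1876 [0.24  0.243 0.243 0.244 0.244 0.244 0.245 0.246] [[ 0.229 -0.524  0.24 ]
 [ 0.231 -0.524  0.243]
 [ 0.196 -0.44   0.243]
 [ 0.229 -0.526  0.244]]
now [0.062 0.063 0.063 0.066 0.067 0.067 0.067 0.068] [[ 0.491 -0.313  0.062]
 [ 0.492 -0.322  0.063]
 [ 0.505 -0.324  0.063]
 [ 0.492 -0.321  0.066]
 [ 0.502 -0.326  0.067]
 [ 0.494 -0.322  0.067]]
time: 6.35
tcp_pos: [0.5016, -0.3131, 0.1783]
tcp_rot: [0.999, 0.053, -0.0, -0.0]
wrist_force: [-0.0, -1.4, 0.1]
gripper_width: 0.005
grasp_force: 0.0
z .18 shut [0.21  0.211 0.212 0.212 0.212 0.212 0.212 0.212] [[ 0.494 -0.321  0.21 ]
 [ 0.513 -0.32   0.211]
 [ 0.502 -0.323  0.212]
 [ 0.494 -0.32   0.212]
 [ 0.513 -0.318  0.212]
 [ 0.49  -0.308  0.212]]
```

View pics/s3.png

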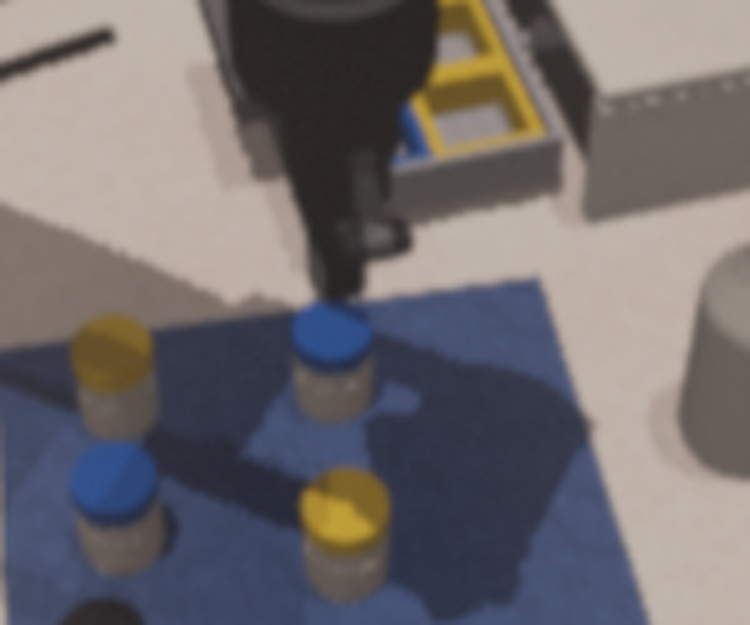

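With the jaw shut, the tips measure z≈0.210 while the reported TCP is 0.178. The real tips are therefore about 31 mm behind the reported TCP, and from here I correct for that (true tip = reported + 0.031). xy agrees. I regrasp accordingly.

```bash
python3 -m jog '[{"tx":0,"ty":0,"tz":0,"rx":0,"ry":0,"rz":0,"jaw":0.65},{"tx":0,"ty":0,"tz":0.02,"rx":0,"ry":0,"rz":0,"jaw":0.65},{"tx":0,"ty":0.001,"tz":0.03,"rx":0,"ry":0,"rz":0,"jaw":0.65},{"tx":0,"ty":0,"tz":0.03,"rx":0,"ry":0,"rz":0,"jaw":0.65},{"tx":0,"ty":0,"tz":0.03,"rx":0,"ry":0,"rz":0,"jaw":0.65},{"tx":0,"ty":0,"tz":0.02,"rx":0,"ry":0,"rz":0,"jaw":0.65},{"tx":0,"ty":0,"tz":0.02,"rx":0,"ry":0,"rz":0,"jaw":0.65},{"tx":0,"ty":0,"tz":0.02,"rx":0,"ry":0,"rz":0,"jaw":0.65},{"tx":0,"ty":0,"tz":0.011,"rx":0,"ry":0,"rz":0,"jaw":0.65},{"tx":0,"ty":0,"tz":0,"rx":0,"ry":0,"rz":0,"jaw":0.65}]' 50
python3 -m jog '[{"tx":0,"ty":0,"tz":0,"rx":0,"ry":0,"rz":0,"jaw":0},{"tx":0,"ty":0,"tz":0,"rx":0,"ry":0,"rz":0,"jaw":0},{"tx":0,"ty":0,"tz":0,"rx":0,"ry":0,"rz":0,"jaw":0},{"tx":0,"ty":0,"tz":0,"rx":0,"ry":0,"rz":0,"jaw":0},{"tx":0,"ty":0,"tz":0,"rx":0,"ry":0,"rz":0,"jaw":0},{"tx":0,"ty":0,"tz":-0.01,"rx":0,"ry":0,"rz":0,"jaw":0},{"tx":0,"ty":0,"tz":-0.03,"rx":0,"ry":0,"rz":0,"jaw":0},{"tx":0,"ty":0,"tz":-0.03,"rx":0,"ry":0,"rz":0,"jaw":0},{"tx":0,"ty":0,"tz":-0.03,"rx":0,"ry":0,"rz":0,"jaw":0},{"tx":0,"ty":0,"tz":-0.03,"rx":0,"ry":0,"rz":0,"jaw":0}]' 50
python3 g.py 0.623 -0.0546 0.012 6
```

```text
time: 7.4
tcp_pos: [0.5009, -0.3136, -0.0036]
tcp_rot: [0.999, 0.053, -0.001, -0.001]
wrist_force: [-0.1, -0.0, 0.4]
gripper_width: 0.653
grasp_force: 0.0
time: 8.4
tcp_pos: [0.5015, -0.314, 0.1294]
tcp_rot: [0.999, 0.053, -0.0, -0.0]
wrist_force: [0.7, -0.8, -1.0]
gripper_width: 0.452
grasp_force: 50.4
t 8.4 p [ 0.5015 -0.314   0.1294] yaw 6.05 tilt 0.04 F [ 0.7 -0.8 -1. ] w 0.452 gf 50.4
rz 0.05 tx 0.148 ty -0.2453 tz 0.1174
```

Held. Carry it to the rear-right well.

```bash
python3 -m jog '[{"tx":0.0185,"ty":-0.0306,"tz":0,"rx":0,"ry":0,"rz":0,"jaw":0},{"tx":0.0185,"ty":-0.0306,"tz":0,"rx":0,"ry":0,"rz":0,"jaw":0},{"tx":0.0185,"ty":-0.0306,"tz":0,"rx":0,"ry":0,"rz":0,"jaw":0},{"tx":0.0185,"ty":-0.0306,"tz":0,"rx":0,"ry":0,"rz":0,"jaw":0},{"tx":0.0185,"ty":-0.0306,"tz":0,"rx":0,"ry":0,"rz":0,"jaw":0},{"tx":0.0185,"ty":-0.0306,"tz":0,"rx":0,"ry":0,"rz":0,"jaw":0},{"tx":0.0185,"ty":-0.0306,"tz":0,"rx":0,"ry":0,"rz":0,"jaw":0},{"tx":0.0185,"ty":-0.0306,"tz":0,"rx":0,"ry":0,"rz":0,"jaw":0},{"tx":0,"ty":0,"tz":0,"rx":0,"ry":0,"rz":0,"jaw":0},{"tx":0,"ty":0,"tz":0,"rx":0,"ry":0,"rz":0,"jaw":0}]' 50
python3 g.py 0.623 -0.0546 0.012 6
python3 - <<'E'
from h import *
s=snap('side');save(s,'s4.png',(260,90,420,215),5)
for c in caps(s):print(*c)
E
```

```text
time: 9.4
tcp_pos: [0.6231, -0.0547, 0.1279]
tcp_rot: [0.999, 0.054, -0.0, 0.0]
wrist_force: [-0.9, -0.7, -0.7]
gripper_width: 0.45
grasp_force: 50.5
t 9.4 p [ 0.6231 -0.0547  0.1279] yaw 6.13 tilt 0.05 F [-0.9 -0.7 -0.7] w 0.45 gf 50.5
rz 0.13 tx -0.0001 ty -0.0001 tz 0.1159
Y [272. 250.] 180 [ 0.4039 -0.2047  0.0535] [ 0.4037 -0.2032  0.0523] [0.038 0.042 0.009]
B [316. 246.] 129 [ 0.5146 -0.2122  0.0538] [ 0.5146 -0.2125  0.054 ] [0.036 0.035 0.007]
B [272. 275.] 152 [ 0.3993 -0.2811  0.054 ] [ 0.3997 -0.2807  0.0535] [0.035 0.033 0.007]
R [310. 327.] 142 [ 0.4658 -0.4216  0.0531] [ 0.4658 -0.419   0.0524] [0.039 0.042 0.01 ]
```

View pics/s4.png

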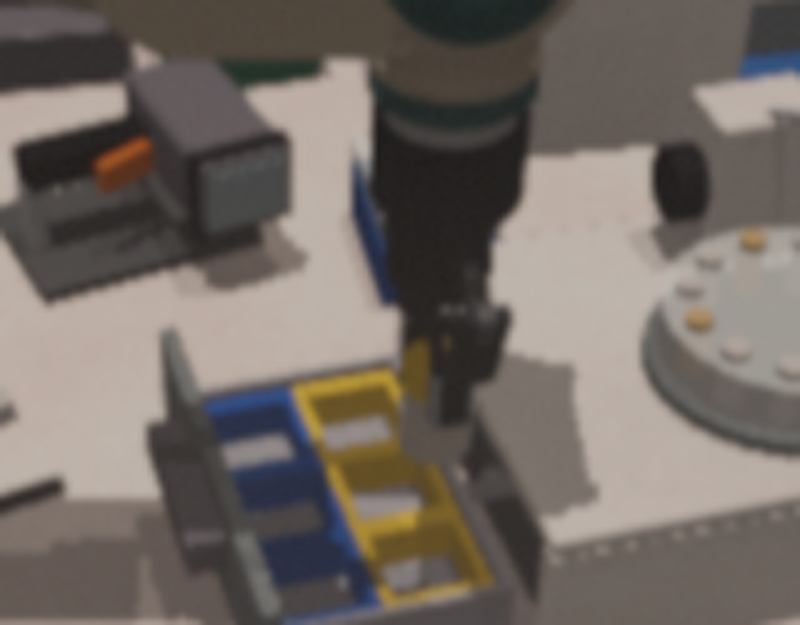

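The jar is held upright above the drawer at crop (425,390). All wells are empty. Lower and release.

```bash
python3 -m jog '[{"tx":0,"ty":0,"tz":0.02,"rx":0,"ry":0,"rz":0,"jaw":0},{"tx":0,"ty":0,"tz":0.02,"rx":0,"ry":0,"rz":0,"jaw":0},{"tx":0,"ty":0,"tz":0.02,"rx":0,"ry":0,"rz":0,"jaw":0},{"tx":0,"ty":0,"tz":0.015,"rx":0,"ry":0,"rz":0,"jaw":0},{"tx":0,"ty":0,"tz":0.01,"rx":0,"ry":0,"rz":0,"jaw":0},{"tx":0,"ty":0,"tz":0.01,"rx":0,"ry":0,"rz":0,"jaw":0},{"tx":0,"ty":0,"tz":0.008,"rx":0,"ry":0,"rz":0,"jaw":0},{"tx":0,"ty":0,"tz":0.006,"rx":0,"ry":0,"rz":0,"jaw":0},{"tx":0,"ty":0,"tz":0.004,"rx":0,"ry":0,"rz":0,"jaw":0},{"tx":0,"ty":0,"tz":0,"rx":0,"ry":0,"rz":0,"jaw":0}]' 50
python3 g.py 0.623 -0.0546 0.012 6
```

```text
time: 10.45
tcp_pos: [0.6231, -0.0552, 0.0147]
tcp_rot: [0.999, 0.053, -0.0, -0.0]
wrist_force: [0.3, -1.0, -0.6]
gripper_width: 0.451
grasp_force: 50.5
t 10.4 p [ 0.6231 -0.0552  0.0147] yaw 6.05 tilt 0.03 F [ 0.3 -1.  -0.6] w 0.451 gf 50.5
rz 0.05 tx -0.0 ty -0.0006 tz 0.0027
```

```bash
python3 -m jog '[{"tx":0,"ty":0,"tz":0.0015,"rx":0,"ry":0,"rz":0,"jaw":0},{"tx":0,"ty":0,"tz":0.0015,"rx":0,"ry":0,"rz":0,"jaw":0},{"tx":0,"ty":0,"tz":0,"rx":0,"ry":0,"rz":0,"jaw":0.62},{"tx":0,"ty":0,"tz":0,"rx":0,"ry":0,"rz":0,"jaw":0.62},{"tx":0,"ty":0,"tz":0,"rx":0,"ry":0,"rz":0,"jaw":0.62},{"tx":0,"ty":0,"tz":-0.01,"rx":0,"ry":0,"rz":0,"jaw":0.62},{"tx":0,"ty":0,"tz":-0.02,"rx":0,"ry":0,"rz":0,"jaw":0.62},{"tx":0,"ty":0,"tz":-0.04,"rx":0,"ry":0,"rz":0,"jaw":0.62},{"tx":0,"ty":0,"tz":-0.04,"rx":0,"ry":0,"rz":0,"jaw":0.62},{"tx":0,"ty":0,"tz":-0.04,"rx":0,"ry":0,"rz":0,"jaw":0.62}]' 50
python3 g.py 0.5148 -0.2115 -0.003 6
python3 - <<'E'
from h import *
s=snap('side')
for c in caps(s):print(*c)
P=world(s);hsv=cv2.cvtColor(s['image'],cv2.COLOR_RGB2HSV)
m=(cv2.inRange(hsv,(18,110,70),(35,255,255))>0)&(P[...,0]>.55)&(P[...,2]>.055);print(m.sum(),np.nanmean(P[m],0),P[m].min(0),P[m].max(0))
E
```

```text
time: 11.45
tcp_pos: [0.6231, -0.0552, 0.1646]
tcp_rot: [0.999, 0.053, 0.0, 0.0]
wrist_force: [1.1, 0.5, 0.5]
gripper_width: 0.62
grasp_force: 0.0
t 11.4 p [ 0.6231 -0.0552  0.1646] yaw 6.05 tilt 0.04 F [1.1 0.5 0.5] w 0.62 gf 0.0
rz 0.05 tx -0.124 ty 0.1441 tz 0.1676
Y [346. 196.] 91 [ 0.6243 -0.0577  0.0662] [ 0.6253 -0.0561  0.0642] [0.039 0.043 0.008]
Y [272. 250.] 177 [ 0.4041 -0.2047  0.0536] [ 0.4037 -0.2023  0.0526] [0.038 0.04  0.009]
B [316. 246.] 132 [ 0.5144 -0.2125  0.054 ] [ 0.5147 -0.2125  0.0539] [0.036 0.037 0.006]
B [272. 275.] 155 [ 0.3992 -0.281   0.054 ] [ 0.3994 -0.2807  0.0537] [0.035 0.035 0.008]
R [310. 327.] 122 [ 0.4658 -0.4216  0.0535] [ 0.4657 -0.4186  0.0528] [0.039 0.04  0.01 ]
146 [ 0.62456271 -0.05932065  0.06634497] [ 0.60562317 -0.07750575  0.057378  ] [ 0.64490731 -0.03471835  0.07057799]
```

Sample 1 is seated, with its cap top at z≈0.069. Next is the blue jar at (0.515, −0.2115).

```bash
python3 -m jog '[{"tx":-0.0248,"ty":0.0288,"tz":0,"rx":0,"ry":0,"rz":0,"jaw":0.65},{"tx":-0.0248,"ty":0.0288,"tz":0,"rx":0,"ry":0,"rz":0,"jaw":0.65},{"tx":-0.0248,"ty":0.0288,"tz":0,"rx":0,"ry":0,"rz":0,"jaw":0.65},{"tx":-0.0248,"ty":0.0288,"tz":0,"rx":0,"ry":0,"rz":0,"jaw":0.65},{"tx":-0.0248,"ty":0.0289,"tz":0,"rx":0,"ry":0,"rz":0,"jaw":0.65},{"tx":0,"ty":0,"tz":0.02,"rx":0,"ry":0,"rz":0,"jaw":0.65},{"tx":0,"ty":0,"tz":0.03,"rx":0,"ry":0,"rz":0,"jaw":0.65},{"tx":0,"ty":0,"tz":0.03,"rx":0,"ry":0,"rz":0,"jaw":0.65},{"tx":0,"ty":0,"tz":0.01,"rx":0,"ry":0,"rz":0,"jaw":0.65},{"tx":0,"ty":0,"tz":0,"rx":0,"ry":0,"rz":0,"jaw":0.65}]' 50
python3 g.py 0.5148 -0.2115 -0.003 6
```

```text
time: 12.5
tcp_pos: [0.5144, -0.2112, 0.0711]
tcp_rot: [0.999, 0.053, -0.001, -0.001]
wrist_force: [0.4, -0.1, -0.4]
gripper_width: 0.651
grasp_force: 0.0
t 12.5 p [ 0.5144 -0.2112  0.0711] yaw 6.05 tilt 0.15 F [ 0.4 -0.1 -0.4] w 0.651 gf 0.0
rz 0.05 tx 0.0004 ty 0.0003 tz 0.0741
```

```bash
python3 -m jog '[{"tx":0,"ty":0,"tz":0.02,"rx":0,"ry":0,"rz":0,"jaw":0.65},{"tx":0,"ty":0,"tz":0.02,"rx":0,"ry":0,"rz":0,"jaw":0.65},{"tx":0,"ty":0,"tz":0.02,"rx":0,"ry":0,"rz":0,"jaw":0.65},{"tx":0,"ty":0,"tz":0.017,"rx":0,"ry":0,"rz":0,"jaw":0.65},{"tx":0,"ty":0,"tz":0,"rx":0,"ry":0,"rz":0,"jaw":0.65},{"tx":0,"ty":0,"tz":0,"rx":0,"ry":0,"rz":0,"jaw":0},{"tx":0,"ty":0,"tz":0,"rx":0,"ry":0,"rz":0,"jaw":0},{"tx":0,"ty":0,"tz":0,"rx":0,"ry":0,"rz":0,"jaw":0},{"tx":0,"ty":0,"tz":0,"rx":0,"ry":0,"rz":0,"jaw":0},{"tx":0,"ty":0,"tz":0,"rx":0,"ry":0,"rz":0,"jaw":0}]' 50
python3 g.py 0.5574 -0.0615 0.012 6
```

```text
time: 13.5
tcp_pos: [0.5167, -0.2123, -0.0025]
tcp_rot: [0.999, 0.053, 0.002, 0.001]
wrist_force: [0.0, 0.3, 6.7]
gripper_width: 0.454
grasp_force: 50.6
t 13.5 p [ 0.5167 -0.2123 -0.0025] yaw 6.05 tilt 0.25 F [0.  0.3 6.7] w 0.454 gf 50.6
rz 0.05 tx 0.0563 ty -0.1457 tz -0.0145
```

```bash
python3 -m jog '[{"tx":0,"ty":0,"tz":-0.02,"rx":0,"ry":0,"rz":0,"jaw":0},{"tx":0,"ty":0,"tz":-0.04,"rx":0,"ry":0,"rz":0,"jaw":0},{"tx":0,"ty":0,"tz":-0.04,"rx":0,"ry":0,"rz":0,"jaw":0},{"tx":0,"ty":0,"tz":-0.03,"rx":0,"ry":0,"rz":0,"jaw":0},{"tx":0.0112,"ty":-0.0292,"tz":0,"rx":0,"ry":0,"rz":0,"jaw":0},{"tx":0.0112,"ty":-0.0292,"tz":0,"rx":0,"ry":0,"rz":0,"jaw":0},{"tx":0.0112,"ty":-0.0292,"tz":0,"rx":0,"ry":0,"rz":0,"jaw":0},{"tx":0.0112,"ty":-0.0292,"tz":0,"rx":0,"ry":0,"rz":0,"jaw":0},{"tx":0.0112,"ty":-0.0292,"tz":0,"rx":0,"ry":0,"rz":0,"jaw":0},{"tx":0,"ty":0,"tz":0,"rx":0,"ry":0,"rz":0,"jaw":0}]' 50
python3 g.py 0.5574 -0.0615 0.012 6
```

```text
time: 14.5
tcp_pos: [0.556, -0.0573, 0.1256]
tcp_rot: [0.998, 0.055, 0.0, -0.0]
wrist_force: [-0.8, -0.5, -0.7]
gripper_width: 0.452
grasp_force: 50.5
t 14.5 p [ 0.556  -0.0573  0.1256] yaw 6.28 tilt 0.07 F [-0.8 -0.5 -0.7] w 0.452 gf 50.5
rz 0.28 tx 0.0009 ty 0.0043 tz 0.1136
```

```bash
python3 -m jog '[{"tx":0,"ty":0,"tz":0,"rx":0,"ry":0,"rz":0,"jaw":0},{"tx":0,"ty":0,"tz":0.02,"rx":0,"ry":0,"rz":0,"jaw":0},{"tx":0,"ty":0,"tz":0.02,"rx":0,"ry":0,"rz":0,"jaw":0},{"tx":0,"ty":0,"tz":0.02,"rx":0,"ry":0,"rz":0,"jaw":0},{"tx":0,"ty":0,"tz":0,"rx":0,"ry":0,"rz":0,"jaw":0},{"tx":0,"ty":0,"tz":0,"rx":0,"ry":0,"rz":0,"jaw":0},{"tx":0,"ty":0,"tz":0,"rx":0,"ry":0,"rz":0,"jaw":0},{"tx":0,"ty":0,"tz":0,"rx":0,"ry":0,"rz":0,"jaw":0},{"tx":0,"ty":0,"tz":0,"rx":0,"ry":0,"rz":0,"jaw":0},{"tx":0,"ty":0,"tz":0,"rx":0,"ry":0,"rz":0,"jaw":0}]' 50
python3 g.py 0.5574 -0.0615 0.012 6
```

```text
time: 15.5
tcp_pos: [0.5557, -0.0605, 0.0656]
tcp_rot: [0.999, 0.053, 0.0, 0.0]
wrist_force: [0.6, 0.9, -1.0]
gripper_width: 0.456
grasp_force: 51.8
t 15.5 p [ 0.5557 -0.0605  0.0656] yaw 6.06 tilt 0.05 F [ 0.6  0.9 -1. ] w 0.456 gf 51.8
rz 0.06 tx 0.0016 ty 0.0011 tz 0.0536
```

```bash
python3 -m jog '[{"tx":0.001,"ty":0.001,"tz":0.01,"rx":0,"ry":0,"rz":0,"jaw":0},{"tx":0,"ty":0,"tz":0.01,"rx":0,"ry":0,"rz":0,"jaw":0},{"tx":0,"ty":0,"tz":0.01,"rx":0,"ry":0,"rz":0,"jaw":0},{"tx":0,"ty":0,"tz":0.01,"rx":0,"ry":0,"rz":0,"jaw":0},{"tx":0,"ty":0,"tz":0.006,"rx":0,"ry":0,"rz":0,"jaw":0},{"tx":0,"ty":0,"tz":0.004,"rx":0,"ry":0,"rz":0,"jaw":0},{"tx":0,"ty":0,"tz":0.002,"rx":0,"ry":0,"rz":0,"jaw":0},{"tx":0,"ty":0,"tz":0,"rx":0,"ry":0,"rz":0,"jaw":0},{"tx":0,"ty":0,"tz":0,"rx":0,"ry":0,"rz":0,"jaw":0},{"tx":0,"ty":0,"tz":0,"rx":0,"ry":0,"rz":0,"jaw":0}]' 50
python3 g.py 0.5574 -0.0615 0.012 6
```

```text
time: 16.5
tcp_pos: [0.5568, -0.0615, 0.0135]
tcp_rot: [0.999, 0.053, 0.0, 0.0]
wrist_force: [-0.2, 0.4, -0.4]
gripper_width: 0.452
grasp_force: 51.8
t 16.5 p [ 0.5568 -0.0615  0.0135] yaw 6.05 tilt 0.05 F [-0.2  0.4 -0.4] w 0.452 gf 51.8
rz 0.05 tx 0.0006 ty 0.0001 tz 0.0015
```

```bash
python3 -m jog '[{"tx":0,"ty":0,"tz":0.0015,"rx":0,"ry":0,"rz":0,"jaw":0},{"tx":0,"ty":0,"tz":0,"rx":0,"ry":0,"rz":0,"jaw":0.62},{"tx":0,"ty":0,"tz":0,"rx":0,"ry":0,"rz":0,"jaw":0.62},{"tx":0,"ty":0,"tz":0,"rx":0,"ry":0,"rz":0,"jaw":0.62},{"tx":0,"ty":0,"tz":-0.01,"rx":0,"ry":0,"rz":0,"jaw":0.62},{"tx":0,"ty":0,"tz":-0.02,"rx":0,"ry":0,"rz":0,"jaw":0.62},{"tx":0,"ty":0,"tz":-0.04,"rx":0,"ry":0,"rz":0,"jaw":0.62},{"tx":0,"ty":0,"tz":-0.04,"rx":0,"ry":0,"rz":0,"jaw":0.62},{"tx":0,"ty":0,"tz":-0.04,"rx":0,"ry":0,"rz":0,"jaw":0.62},{"tx":0,"ty":0,"tz":0,"rx":0,"ry":0,"rz":0,"jaw":0.62}]' 50
python3 g.py 0.3995 -0.2805 -0.003 6
python3 - <<'E'
from h import *
for c in caps(snap('side')):print(*c)
E
```

```text
time: 17.5
tcp_pos: [0.5595, -0.0619, 0.1698]
tcp_rot: [0.999, 0.053, 0.006, 0.002]
wrist_force: [-0.0, 0.5, 0.6]
gripper_width: 0.622
grasp_force: 0.0
t 17.5 p [ 0.5595 -0.0619  0.1698] yaw 6.05 tilt 0.74 F [-0.   0.5  0.6] w 0.622 gf 0.0
rz 0.05 tx -0.182 ty 0.2007 tz 0.1728
Y [346. 196.] 88 [ 0.6249 -0.0591  0.066 ] [ 0.6251 -0.0555  0.0645] [0.039 0.04  0.007]
Y [272. 250.] 179 [ 0.4038 -0.2047  0.0536] [ 0.4037 -0.2031  0.0526] [0.038 0.041 0.009]
B [272. 275.] 155 [ 0.3992 -0.281   0.0542] [ 0.3995 -0.2801  0.0544] [0.035 0.035 0.006]
R [310. 326.] 162 [ 0.4666 -0.4201  0.0537] [ 0.4657 -0.4194  0.0526] [0.039 0.04  0.01 ]
```

```bash
python3 -m jog '[{"tx":-0.03,"ty":0.0334,"tz":0,"rx":0,"ry":0,"rz":0,"jaw":0.65},{"tx":-0.03,"ty":0.0334,"tz":0,"rx":0,"ry":0,"rz":0,"jaw":0.65},{"tx":-0.03,"ty":0.0334,"tz":0,"rx":0,"ry":0,"rz":0,"jaw":0.65},{"tx":-0.03,"ty":0.0334,"tz":0,"rx":0,"ry":0,"rz":0,"jaw":0.65},{"tx":-0.03,"ty":0.0334,"tz":0,"rx":0,"ry":0,"rz":0,"jaw":0.65},{"tx":-0.03,"ty":0.0334,"tz":0,"rx":0,"ry":0,"rz":0,"jaw":0.65},{"tx":0,"ty":0,"tz":0.03,"rx":0,"ry":0,"rz":0,"jaw":0.65},{"tx":0,"ty":0,"tz":0.03,"rx":0,"ry":0,"rz":0,"jaw":0.65},{"tx":0,"ty":0,"tz":0.03,"rx":0,"ry":0,"rz":0,"jaw":0.65},{"tx":0,"ty":0,"tz":0,"rx":0,"ry":0,"rz":0,"jaw":0.65}]' 50
python3 g.py 0.3995 -0.2805 -0.003 6
python3 - <<'E'
from h import *
s=snap('side');P=world(s)
for c in caps(s):print(*c)
hsv=cv2.cvtColor(s['image'],cv2.COLOR_RGB2HSV)
m=(cv2.inRange(hsv,(104,130,40),(120,255,255))>0)&(P[...,0]>.5)&(P[...,1]>-.12)&(P[...,1]<.1)&(P[...,2]>.052);print(m.sum(),P[m].mean(0),P[m].min(0),P[m].max(0))
E
```

```text
time: 18.55
tcp_pos: [0.3958, -0.2775, 0.0666]
tcp_rot: [0.999, 0.053, -0.004, -0.003]
wrist_force: [-0.2, -0.2, -0.2]
gripper_width: 0.651
grasp_force: 0.0
t 18.6 p [ 0.3958 -0.2775  0.0666] yaw 6.03 tilt 0.57 F [-0.2 -0.2 -0.2] w 0.651 gf 0.0
rz 0.03 tx 0.0034 ty 0.0034 tz 0.0696
Y [346. 196.] 99 [ 0.6259 -0.0594  0.0664] [ 0.6254 -0.0567  0.0645] [0.04  0.04  0.007]
Y [278. 248.] 31 [ 0.4186 -0.2028  0.0535] [ 0.4189 -0.2026  0.0531] [0.008 0.03  0.008]
B [322. 199.] 64 [ 0.556  -0.0625  0.0669] [ 0.5562 -0.0627  0.0666] [0.039 0.03  0.003]
R [310. 327.] 93 [ 0.4662 -0.4213  0.0534] [ 0.4658 -0.4193  0.0525] [0.039 0.039 0.009]
110 [ 0.55557098 -0.06396148  0.06752007] [ 0.53622    -0.08338859  0.06472668] [ 0.57550666 -0.04373477  0.07181918]
```

Blue 1 is seated. Descend on the second blue jar.

```bash
python3 -m jog '[{"tx":0.002,"ty":0.003,"tz":0.003,"rx":0,"ry":0,"rz":0,"jaw":0.65},{"tx":0,"ty":0,"tz":0.02,"rx":0,"ry":0,"rz":0,"jaw":0.65},{"tx":0,"ty":0,"tz":0.02,"rx":0,"ry":0,"rz":0,"jaw":0.65},{"tx":0,"ty":0,"tz":0.02,"rx":0,"ry":0,"rz":0,"jaw":0.65},{"tx":0,"ty":0,"tz":0.01,"rx":0,"ry":0,"rz":0,"jaw":0.65},{"tx":0,"ty":0,"tz":0,"rx":0,"ry":0,"rz":0,"jaw":0},{"tx":0,"ty":0,"tz":0,"rx":0,"ry":0,"rz":0,"jaw":0},{"tx":0,"ty":0,"tz":0,"rx":0,"ry":0,"rz":0,"jaw":0},{"tx":0,"ty":0,"tz":0,"rx":0,"ry":0,"rz":0,"jaw":0},{"tx":0,"ty":0,"tz":0,"rx":0,"ry":0,"rz":0,"jaw":0}]' 50
python3 g.py 0.5436 0.0697 0.012 6
```

```text
time: 19.6
tcp_pos: [0.4013, -0.2827, -0.0008]
tcp_rot: [0.999, 0.053, 0.0, 0.0]
wrist_force: [1.0, 0.2, -1.0]
gripper_width: 0.453
grasp_force: 50.2
t 19.6 p [ 0.4013 -0.2827 -0.0008] yaw 6.05 tilt 0.06 F [ 1.   0.2 -1. ] w 0.453 gf 50.2
rz 0.05 tx 0.1784 ty -0.3356 tz -0.0128
```

```bash
python3 -m jog '[{"tx":0,"ty":0,"tz":-0.02,"rx":0,"ry":0,"rz":0,"jaw":0},{"tx":0,"ty":0,"tz":-0.04,"rx":0,"ry":0,"rz":0,"jaw":0},{"tx":0,"ty":0,"tz":-0.04,"rx":0,"ry":0,"rz":0,"jaw":0},{"tx":0,"ty":0,"tz":-0.03,"rx":0,"ry":0,"rz":0,"jaw":0},{"tx":0.018,"ty":-0.0336,"tz":0,"rx":0,"ry":0,"rz":0,"jaw":0},{"tx":0.018,"ty":-0.0336,"tz":0,"rx":0,"ry":0,"rz":0,"jaw":0},{"tx":0.018,"ty":-0.0336,"tz":0,"rx":0,"ry":0,"rz":0,"jaw":0},{"tx":0.018,"ty":-0.0336,"tz":0,"rx":0,"ry":0,"rz":0,"jaw":0},{"tx":0.018,"ty":-0.0336,"tz":0,"rx":0,"ry":0,"rz":0,"jaw":0},{"tx":0,"ty":0,"tz":0,"rx":0,"ry":0,"rz":0,"jaw":0}]' 50
python3 -m jog '[{"tx":0.018,"ty":-0.0336,"tz":0,"rx":0,"ry":0,"rz":0,"jaw":0},{"tx":0.018,"ty":-0.0336,"tz":0,"rx":0,"ry":0,"rz":0,"jaw":0},{"tx":0.018,"ty":-0.0336,"tz":0,"rx":0,"ry":0,"rz":0,"jaw":0},{"tx":0.018,"ty":-0.0336,"tz":0,"rx":0,"ry":0,"rz":0,"jaw":0},{"tx":0.017,"ty":-0.0332,"tz":0,"rx":0,"ry":0,"rz":0,"jaw":0},{"tx":0,"ty":0,"tz":0,"rx":0,"ry":0,"rz":0,"jaw":0},{"tx":0,"ty":0,"tz":0,"rx":0,"ry":0,"rz":0,"jaw":0},{"tx":0,"ty":0,"tz":0,"rx":0,"ry":0,"rz":0,"jaw":0},{"tx":0,"ty":0,"tz":0,"rx":0,"ry":0,"rz":0,"jaw":0},{"tx":0,"ty":0,"tz":0,"rx":0,"ry":0,"rz":0,"jaw":0}]' 50
python3 g.py 0.5436 0.0697 0.012 6
```

```text
time: 20.6
tcp_pos: [0.4738, -0.1024, 0.1289]
tcp_rot: [0.998, 0.055, 0.0, -0.0]
wrist_force: [-0.1, -0.9, -0.2]
gripper_width: 0.453
grasp_force: 50.5
time: 21.6
tcp_pos: [0.5435, 0.0692, 0.1288]
tcp_rot: [0.999, 0.052, 0.0, 0.0]
wrist_force: [0.2, -0.5, -1.8]
gripper_width: 0.449
grasp_force: 50.7
t 21.6 p [0.5435 0.0692 0.1288] yaw 5.97 tilt 0.02 F [ 0.2 -0.5 -1.8] w 0.449 gf 50.7
rz -0.03 tx 0.0001 ty -0.0005 tz 0.1168
```

```bash
python3 -m jog '[{"tx":0.001,"ty":0,"tz":0.02,"rx":0,"ry":0,"rz":0,"jaw":0},{"tx":0,"ty":0,"tz":0.02,"rx":0,"ry":0,"rz":0,"jaw":0},{"tx":0,"ty":0,"tz":0.02,"rx":0,"ry":0,"rz":0,"jaw":0},{"tx":0,"ty":0,"tz":0.015,"rx":0,"ry":0,"rz":0,"jaw":0},{"tx":0,"ty":0,"tz":0.01,"rx":0,"ry":0,"rz":0,"jaw":0},{"tx":0,"ty":0,"tz":0.01,"rx":0,"ry":0,"rz":0,"jaw":0},{"tx":0,"ty":0,"tz":0.008,"rx":0,"ry":0,"rz":0,"jaw":0},{"tx":0,"ty":0,"tz":0.006,"rx":0,"ry":0,"rz":0,"jaw":0},{"tx":0,"ty":0,"tz":0.004,"rx":0,"ry":0,"rz":0,"jaw":0},{"tx":0,"ty":0,"tz":0,"rx":0,"ry":0,"rz":0,"jaw":0}]' 50
python3 -m jog '[{"tx":0,"ty":0,"tz":0.001,"rx":0,"ry":0,"rz":0,"jaw":0},{"tx":0,"ty":0,"tz":0,"rx":0,"ry":0,"rz":0,"jaw":0.62},{"tx":0,"ty":0,"tz":0,"rx":0,"ry":0,"rz":0,"jaw":0.62},{"tx":0,"ty":0,"tz":0,"rx":0,"ry":0,"rz":0,"jaw":0.62},{"tx":0,"ty":0,"tz":-0.01,"rx":0,"ry":0,"rz":0,"jaw":0.62},{"tx":0,"ty":0,"tz":-0.02,"rx":0,"ry":0,"rz":0,"jaw":0.62},{"tx":0,"ty":0,"tz":-0.04,"rx":0,"ry":0,"rz":0,"jaw":0.62},{"tx":0,"ty":0,"tz":-0.04,"rx":0,"ry":0,"rz":0,"jaw":0.62},{"tx":0,"ty":0,"tz":-0.04,"rx":0,"ry":0,"rz":0,"jaw":0.62},{"tx":0,"ty":0,"tz":0,"rx":0,"ry":0,"rz":0,"jaw":0.62}]' 50
python3 g.py 0.404 -0.203 -0.003 6
python3 - <<'E'
from h import *
for c in caps(snap('side')):print(*c)
E
```

```text
time: 22.6
tcp_pos: [0.5444, 0.0703, 0.0152]
tcp_rot: [0.999, 0.053, -0.0, 0.0]
wrist_force: [0.0, 1.0, 0.1]
gripper_width: 0.453
grasp_force: 50.7
time: 23.6
tcp_pos: [0.5475, 0.0705, 0.1727]
tcp_rot: [0.999, 0.053, 0.006, -0.0]
wrist_force: [1.0, 0.0, 0.9]
gripper_width: 0.62
grasp_force: 0.0
t 23.6 p [0.5475 0.0705 0.1727] yaw 6.05 tilt 0.74 F [1.  0.  0.9] w 0.62 gf 0.0
rz 0.05 tx -0.1713 ty 0.257 tz 0.1757
Y [346. 196.] 94 [ 0.6269 -0.0598  0.0661] [ 0.6259 -0.0561  0.0643] [0.039 0.042 0.007]
Y [272. 250.] 179 [ 0.4039 -0.2045  0.0535] [ 0.4037 -0.2034  0.0528] [0.038 0.041 0.01 ]
B [322. 199.] 47 [ 0.5576 -0.0599  0.0668] [ 0.5556 -0.0607  0.0666] [0.036 0.027 0.003]
R [310. 326.] 196 [ 0.4668 -0.4194  0.0539] [ 0.4657 -0.4191  0.0527] [0.039 0.039 0.009]
```

Now the last yellow jar at (0.404, −0.203), using tx −0.168 and ty 0.257 in 7 rows.

```bash
python3 -m jog '[{"tx":-0.024,"ty":0.0367,"tz":0,"rx":0,"ry":0,"rz":0,"jaw":0.65},{"tx":-0.024,"ty":0.0367,"tz":0,"rx":0,"ry":0,"rz":0,"jaw":0.65},{"tx":-0.024,"ty":0.0367,"tz":0,"rx":0,"ry":0,"rz":0,"jaw":0.65},{"tx":-0.024,"ty":0.0367,"tz":0,"rx":0,"ry":0,"rz":0,"jaw":0.65},{"tx":-0.024,"ty":0.0367,"tz":0,"rx":0,"ry":0,"rz":0,"jaw":0.65},{"tx":-0.024,"ty":0.0367,"tz":0,"rx":0,"ry":0,"rz":0,"jaw":0.65},{"tx":-0.024,"ty":0.0367,"tz":0,"rx":0,"ry":0,"rz":0,"jaw":0.65},{"tx":0,"ty":0,"tz":0.03,"rx":0,"ry":0,"rz":0,"jaw":0.65},{"tx":0,"ty":0,"tz":0.03,"rx":0,"ry":0,"rz":0,"jaw":0.65},{"tx":0,"ty":0,"tz":0.03,"rx":0,"ry":0,"rz":0,"jaw":0.65}]' 50
python3 g.py 0.404 -0.203 -0.003 6
python3 - <<'E'
from h import *
for c in caps(snap('side')):print(*c)
E
```

```text
time: 24.65
tcp_pos: [0.4037, -0.203, 0.0728]
tcp_rot: [0.999, 0.052, -0.0, -0.0]
wrist_force: [1.1, 0.1, 0.1]
gripper_width: 0.646
grasp_force: 0.0
t 24.6 p [ 0.4037 -0.203   0.0728] yaw 5.98 tilt 0.06 F [1.1 0.1 0.1] w 0.646 gf 0.0
rz -0.02 tx 0.0003 ty 0.0 tz 0.0758
Y [345. 197.] 84 [ 0.6222 -0.0612  0.066 ] [ 0.6251 -0.0558  0.0645] [0.04  0.041 0.007]
Y [272. 252.] 132 [ 0.405  -0.2099  0.0535] [ 0.4049 -0.208   0.0534] [0.035 0.03  0.011]
B [311. 169.] 39 [0.5456 0.0719 0.0667] [0.5429 0.0723 0.0662] [0.037 0.023 0.003]
B [322. 199.] 56 [ 0.5559 -0.0622  0.067 ] [ 0.5565 -0.0622  0.0662] [0.038 0.031 0.004]
R [310. 327.] 110 [ 0.4671 -0.4217  0.0532] [ 0.4657 -0.4191  0.052 ] [0.039 0.04  0.009]
```

```bash
python3 -m jog '[{"tx":0,"ty":0,"tz":0.01,"rx":0,"ry":0,"rz":0,"jaw":0.65},{"tx":0,"ty":0,"tz":0.02,"rx":0,"ry":0,"rz":0,"jaw":0.65},{"tx":0,"ty":0,"tz":0.02,"rx":0,"ry":0,"rz":0,"jaw":0.65},{"tx":0,"ty":0,"tz":0.015,"rx":0,"ry":0,"rz":0,"jaw":0.65},{"tx":0,"ty":0,"tz":0.01,"rx":0,"ry":0,"rz":0,"jaw":0.65},{"tx":0,"ty":0,"tz":0,"rx":0,"ry":0,"rz":0,"jaw":0},{"tx":0,"ty":0,"tz":0,"rx":0,"ry":0,"rz":0,"jaw":0},{"tx":0,"ty":0,"tz":0,"rx":0,"ry":0,"rz":0,"jaw":0},{"tx":0,"ty":0,"tz":0,"rx":0,"ry":0,"rz":0,"jaw":0},{"tx":0,"ty":0,"tz":0,"rx":0,"ry":0,"rz":0,"jaw":0}]' 50
python3 g.py 0.609 0.0767 0.012 6
```

```text
time: 25.7
tcp_pos: [0.4049, -0.2031, 0.0001]
tcp_rot: [0.999, 0.053, 0.0, 0.0]
wrist_force: [-0.5, 0.0, -0.8]
gripper_width: 0.454
grasp_force: 50.2
t 25.7 p [ 4.049e-01 -2.031e-01  1.000e-04] yaw 6.05 tilt 0.05 F [-0.5  0.  -0.8] w 0.454 gf 50.2
rz 0.05 tx 0.2323 ty -0.2569 tz -0.0119
```

```bash
python3 -m jog '[{"tx":0,"ty":0,"tz":-0.02,"rx":0,"ry":0,"rz":0,"jaw":0},{"tx":0,"ty":0,"tz":-0.04,"rx":0,"ry":0,"rz":0,"jaw":0},{"tx":0,"ty":0,"tz":-0.04,"rx":0,"ry":0,"rz":0,"jaw":0},{"tx":0,"ty":0,"tz":-0.03,"rx":0,"ry":0,"rz":0,"jaw":0},{"tx":0.023,"ty":-0.0257,"tz":0,"rx":0,"ry":0,"rz":0,"jaw":0},{"tx":0.023,"ty":-0.0257,"tz":0,"rx":0,"ry":0,"rz":0,"jaw":0},{"tx":0.023,"ty":-0.0257,"tz":0,"rx":0,"ry":0,"rz":0,"jaw":0},{"tx":0.023,"ty":-0.0257,"tz":0,"rx":0,"ry":0,"rz":0,"jaw":0},{"tx":0.023,"ty":-0.0257,"tz":0,"rx":0,"ry":0,"rz":0,"jaw":0},{"tx":0,"ty":0,"tz":0,"rx":0,"ry":0,"rz":0,"jaw":0}]' 50
python3 -m jog '[{"tx":0.0235,"ty":-0.0257,"tz":0,"rx":0,"ry":0,"rz":0,"jaw":0},{"tx":0.0235,"ty":-0.0257,"tz":0,"rx":0,"ry":0,"rz":0,"jaw":0},{"tx":0.0235,"ty":-0.0257,"tz":0,"rx":0,"ry":0,"rz":0,"jaw":0},{"tx":0.0235,"ty":-0.0257,"tz":0,"rx":0,"ry":0,"rz":0,"jaw":0},{"tx":0.0235,"ty":-0.0257,"tz":0,"rx":0,"ry":0,"rz":0,"jaw":0},{"tx":0,"ty":0,"tz":0,"rx":0,"ry":0,"rz":0,"jaw":0},{"tx":0,"ty":0,"tz":0,"rx":0,"ry":0,"rz":0,"jaw":0},{"tx":0,"ty":0,"tz":0,"rx":0,"ry":0,"rz":0,"jaw":0},{"tx":0,"ty":0,"tz":0,"rx":0,"ry":0,"rz":0,"jaw":0},{"tx":0,"ty":0,"tz":0,"rx":0,"ry":0,"rz":0,"jaw":0}]' 50
python3 g.py 0.609 0.0767 0.0132 6
```

```text
time: 26.7
tcp_pos: [0.5068, -0.0601, 0.1296]
tcp_rot: [0.999, 0.055, 0.0, -0.0]
wrist_force: [-0.5, 0.0, -0.6]
gripper_width: 0.455
grasp_force: 50.5
time: 27.7
tcp_pos: [0.6086, 0.0763, 0.13]
tcp_rot: [0.999, 0.052, 0.0, 0.0]
wrist_force: [-0.3, 0.2, -0.5]
gripper_width: 0.453
grasp_force: 50.6
t 27.7 p [0.6086 0.0763 0.13  ] yaw 5.98 tilt 0.03 F [-0.3  0.2 -0.5] w 0.453 gf 50.6
rz -0.02 tx 0.0005 ty -0.0004 tz 0.1168
```

```bash
python3 -m jog '[{"tx":0.001,"ty":0,"tz":0.02,"rx":0,"ry":0,"rz":0,"jaw":0},{"tx":0,"ty":0,"tz":0.02,"rx":0,"ry":0,"rz":0,"jaw":0},{"tx":0,"ty":0,"tz":0.02,"rx":0,"ry":0,"rz":0,"jaw":0},{"tx":0,"ty":0,"tz":0.015,"rx":0,"ry":0,"rz":0,"jaw":0},{"tx":0,"ty":0,"tz":0.01,"rx":0,"ry":0,"rz":0,"jaw":0},{"tx":0,"ty":0,"tz":0.01,"rx":0,"ry":0,"rz":0,"jaw":0},{"tx":0,"ty":0,"tz":0.008,"rx":0,"ry":0,"rz":0,"jaw":0},{"tx":0,"ty":0,"tz":0.006,"rx":0,"ry":0,"rz":0,"jaw":0},{"tx":0,"ty":0,"tz":0.004,"rx":0,"ry":0,"rz":0,"jaw":0},{"tx":0,"ty":0,"tz":0,"rx":0,"ry":0,"rz":0,"jaw":0}]' 50
python3 -m jog '[{"tx":0,"ty":0,"tz":0.001,"rx":0,"ry":0,"rz":0,"jaw":0},{"tx":0,"ty":0,"tz":0,"rx":0,"ry":0,"rz":0,"jaw":0.62},{"tx":0,"ty":0,"tz":0,"rx":0,"ry":0,"rz":0,"jaw":0.62},{"tx":0,"ty":0,"tz":0,"rx":0,"ry":0,"rz":0,"jaw":0.62},{"tx":0,"ty":0,"tz":-0.01,"rx":0,"ry":0,"rz":0,"jaw":0.62},{"tx":0,"ty":0,"tz":-0.02,"rx":0,"ry":0,"rz":0,"jaw":0.62},{"tx":0,"ty":0,"tz":-0.04,"rx":0,"ry":0,"rz":0,"jaw":0.62},{"tx":0,"ty":0,"tz":-0.04,"rx":0,"ry":0,"rz":0,"jaw":0.62},{"tx":0,"ty":0,"tz":-0.04,"rx":0,"ry":0,"rz":0,"jaw":0.62},{"tx":0,"ty":0,"tz":0,"rx":0,"ry":0,"rz":0,"jaw":0.62}]' 50
python3 g.py 0.42 -0.012 0.036 6
```

```text
time: 28.7
tcp_pos: [0.6095, 0.0773, 0.0162]
tcp_rot: [0.999, 0.053, -0.0, 0.0]
wrist_force: [1.1, 0.5, -1.3]
gripper_width: 0.447
grasp_force: 50.6
time: 29.7
tcp_pos: [0.6126, 0.0775, 0.1745]
tcp_rot: [0.999, 0.053, 0.007, -0.0]
wrist_force: [-0.7, 0.5, -0.1]
gripper_width: 0.618
grasp_force: 0.0
t 29.7 p [0.6126 0.0775 0.1745] yaw 6.05 tilt 0.77 F [-0.7  0.5 -0.1] w 0.618 gf 0.0
rz 0.05 tx -0.2009 ty 0.0689 tz 0.1385
```

All four jars are placed. I back off in front of the drawer with the jaw shut and verify the jars.

```bash
python3 -m jog '[{"tx":-0.0304,"ty":0.0112,"tz":0,"rx":0,"ry":0,"rz":0,"jaw":0.3},{"tx":-0.0304,"ty":0.0112,"tz":0,"rx":0,"ry":0,"rz":0,"jaw":0},{"tx":-0.0304,"ty":0.0112,"tz":0,"rx":0,"ry":0,"rz":0,"jaw":0},{"tx":-0.0304,"ty":0.0112,"tz":0,"rx":0,"ry":0,"rz":0,"jaw":0},{"tx":-0.0304,"ty":0.0112,"tz":0,"rx":0,"ry":0,"rz":0,"jaw":0},{"tx":-0.0304,"ty":0.0112,"tz":0,"rx":0,"ry":0,"rz":0,"jaw":0},{"tx":0,"ty":0,"tz":0,"rx":0,"ry":0,"rz":0,"jaw":0},{"tx":0,"ty":0,"tz":0,"rx":0,"ry":0,"rz":0,"jaw":0},{"tx":0,"ty":0,"tz":0,"rx":0,"ry":0,"rz":0,"jaw":0},{"tx":0,"ty":0,"tz":0,"rx":0,"ry":0,"rz":0,"jaw":0}]' 50
python3 g.py 0.436 -0.0085 0.026 6
python3 - <<'E'
from h import *
s=snap('side');save(s,'s5.png',(200,90,440,270),3.3)
for c in caps(s):print(*c)
E
```

```text
time: 30.7
tcp_pos: [0.436, -0.0084, 0.1656]
tcp_rot: [0.999, 0.053, -0.0, 0.0]
wrist_force: [-0.8, -0.8, -0.5]
gripper_width: -0.002
grasp_force: 0.0
t 30.7 p [ 0.436  -0.0084  0.1656] yaw 6.09 tilt 0.0 F [-0.8 -0.8 -0.5] w -0.002 gf 0.0
rz 0.09 tx 0.0 ty 0.0001 tz 0.1396
Y [331. 167.] 73 [0.6087 0.0736 0.0663] [0.6083 0.076  0.0647] [0.037 0.042 0.007]
Y [345. 196.] 87 [ 0.6239 -0.0589  0.0663] [ 0.6242 -0.0561  0.0645] [0.037 0.04  0.007]
B [322. 199.] 44 [ 0.5556 -0.0616  0.0669] [ 0.5542 -0.0612  0.0662] [0.031 0.029 0.003]
R [310. 326.] 219 [ 0.4667 -0.4194  0.0538] [ 0.4658 -0.4191  0.0532] [0.039 0.04  0.01 ]
```

View pics/s5.png

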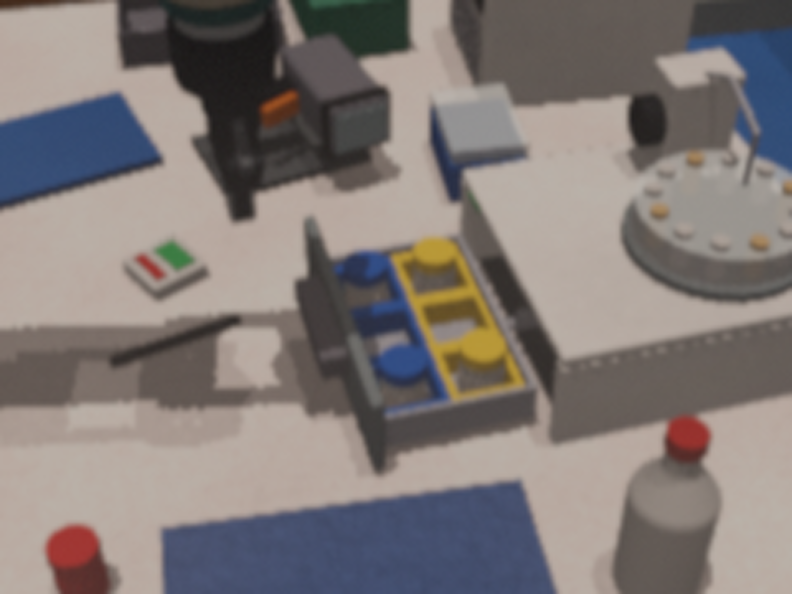

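All four jars are upright in their rows: blue at crop (365,268) and (403,362), yellow at (435,255) and (484,348). Lower in front of the pull block and push.

```bash
python3 -m jog '[{"tx":0,"ty":0,"tz":0.03,"rx":0,"ry":0,"rz":0,"jaw":0},{"tx":0,"ty":0,"tz":0.03,"rx":0,"ry":0,"rz":0,"jaw":0},{"tx":0,"ty":0,"tz":0.03,"rx":0,"ry":0,"rz":0,"jaw":0},{"tx":0,"ty":0,"tz":0.03,"rx":0,"ry":0,"rz":0,"jaw":0},{"tx":0,"ty":0,"tz":0.019,"rx":0,"ry":0,"rz":0,"jaw":0},{"tx":0.005,"ty":0,"tz":0,"rx":0,"ry":0,"rz":0,"jaw":0},{"tx":0.01,"ty":0,"tz":0,"rx":0,"ry":0,"rz":0,"jaw":0},{"tx":0.01,"ty":0,"tz":0,"rx":0,"ry":0,"rz":0,"jaw":0},{"tx":0.005,"ty":0,"tz":0,"rx":0,"ry":0,"rz":0,"jaw":0},{"tx":0.004,"ty":0,"tz":0,"rx":0,"ry":0,"rz":0,"jaw":0}]' 50
python3 -m jog '[{"tx":0.004,"ty":0,"tz":0,"rx":0,"ry":0,"rz":0,"jaw":0},{"tx":0.006,"ty":0,"tz":0,"rx":0,"ry":0,"rz":0,"jaw":0},{"tx":0.008,"ty":0,"tz":0,"rx":0,"ry":0,"rz":0,"jaw":0},{"tx":0.01,"ty":0,"tz":0,"rx":0,"ry":0,"rz":0,"jaw":0},{"tx":0.01,"ty":0,"tz":0,"rx":0,"ry":0,"rz":0,"jaw":0},{"tx":0.01,"ty":0,"tz":0,"rx":0,"ry":0,"rz":0,"jaw":0},{"tx":0.01,"ty":0,"tz":0,"rx":0,"ry":0,"rz":0,"jaw":0},{"tx":0.01,"ty":0,"tz":0,"rx":0,"ry":0,"rz":0,"jaw":0},{"tx":0.01,"ty":0,"tz":0,"rx":0,"ry":0,"rz":0,"jaw":0},{"tx":0.008,"ty":0,"tz":0,"rx":0,"ry":0,"rz":0,"jaw":0}]' 50
python3 g.py 0.616 0.0095 0.026 6
```

```text
time: 31.75
tcp_pos: [0.4704, -0.0051, 0.0274]
tcp_rot: [0.999, 0.053, 0.001, 0.0]
wrist_force: [-0.1, 0.3, 0.1]
gripper_width: -0.006
grasp_force: 0.0
time: 32.75
tcp_pos: [0.5557, 0.004, 0.0264]
tcp_rot: [0.999, 0.053, -0.0, 0.0]
wrist_force: [-1.8, -2.0, 0.0]
gripper_width: -0.003
grasp_force: 0.8
t 32.8 p [0.5557 0.004  0.0264] yaw 6.05 tilt 0.0 F [-1.8 -2.   0. ] w -0.003 gf 0.8
rz 0.05 tx 0.0606 ty 0.0008 tz 0.0004
```

```bash
python3 -m jog '[{"tx":0.01,"ty":0,"tz":0,"rx":0,"ry":0,"rz":0,"jaw":0},{"tx":0.008,"ty":0,"tz":0,"rx":0,"ry":0,"rz":0,"jaw":0},{"tx":0.006,"ty":0,"tz":0,"rx":0,"ry":0,"rz":0,"jaw":0},{"tx":0.006,"ty":0,"tz":0,"rx":0,"ry":0,"rz":0,"jaw":0},{"tx":0.006,"ty":0,"tz":0,"rx":0,"ry":0,"rz":0,"jaw":0},{"tx":0.006,"ty":0,"tz":0,"rx":0,"ry":0,"rz":0,"jaw":0},{"tx":0.005,"ty":0,"tz":0,"rx":0,"ry":0,"rz":0,"jaw":0},{"tx":0.004,"ty":0,"tz":0,"rx":0,"ry":0,"rz":0,"jaw":0},{"tx":0.003,"ty":0,"tz":0,"rx":0,"ry":0,"rz":0,"jaw":0},{"tx":0,"ty":0,"tz":0,"rx":0,"ry":0,"rz":0,"jaw":0}]' 50
python3 g.py 0.616 0.0095 0.026 6
python3 - <<'E'
from h import *
s=snap('side');P=world(s)
q=P.reshape(-1,3);q=q[(q[:,2]>.08)&(q[:,2]<.091)&(q[:,0]>.58)&(q[:,0]<.68)&(abs(q[:,1])<.13)];
x=q[:,0]*.9945+q[:,1]*.1045;print(len(q),np.percentile(x,[2,25,50,75,98]).round(4),'instr',.664*.9945+.0145*.1045)
E
```

```text
time: 33.75
tcp_pos: [0.6092, 0.0098, 0.0267]
tcp_rot: [0.999, 0.053, 0.001, -0.0]
wrist_force: [-0.5, 0.1, -0.4]
gripper_width: -0.001
grasp_force: 0.0
t 33.8 p [0.6092 0.0098 0.0267] yaw 6.06 tilt 0.08 F [-0.5  0.1 -0.4] w -0.001 gf 0.0
rz 0.06 tx 0.0067 ty 0.001 tz 0.0007
223 [0.597  0.6494 0.6527 0.6562 0.66  ] instr 0.66186325
```

```bash
python3 -m jog '[{"tx":0.002,"ty":0,"tz":0,"rx":0,"ry":0,"rz":0,"jaw":0},{"tx":0.002,"ty":0,"tz":0,"rx":0,"ry":0,"rz":0,"jaw":0},{"tx":0.002,"ty":0,"tz":0,"rx":0,"ry":0,"rz":0,"jaw":0},{"tx":0,"ty":0,"tz":0,"rx":0,"ry":0,"rz":0,"jaw":0},{"tx":0,"ty":0,"tz":0,"rx":0,"ry":0,"rz":0,"jaw":0},{"tx":0,"ty":0,"tz":0,"rx":0,"ry":0,"rz":0,"jaw":0},{"tx":0,"ty":0,"tz":0,"rx":0,"ry":0,"rz":0,"jaw":0},{"tx":0,"ty":0,"tz":0,"rx":0,"ry":0,"rz":0,"jaw":0},{"tx":0,"ty":0,"tz":0,"rx":0,"ry":0,"rz":0,"jaw":0},{"tx":0,"ty":0,"tz":0,"rx":0,"ry":0,"rz":0,"jaw":0}]' 50
python3 g.py 0.616 0.0095 0.026 6
```

```text
time: 34.8
tcp_pos: [0.6145, 0.0102, 0.0266]
tcp_rot: [0.999, 0.053, 0.0, 0.0]
wrist_force: [0.1, 0.1, 0.2]
gripper_width: 0.002
grasp_force: 0.0
t 34.8 p [0.6145 0.0102 0.0266] yaw 6.05 tilt 0.01 F [0.1 0.1 0.2] w 0.002 gf 0.0
rz 0.05 tx 0.0015 ty 0.0008 tz 0.0006
```

```bash
python3 -m jog '[{"tx":0.001,"ty":0,"tz":0,"rx":0,"ry":0,"rz":0,"jaw":0},{"tx":0.001,"ty":0,"tz":0,"rx":0,"ry":0,"rz":0,"jaw":0},{"tx":0.001,"ty":0,"tz":0,"rx":0,"ry":0,"rz":0,"jaw":0},{"tx":0.001,"ty":0,"tz":0,"rx":0,"ry":0,"rz":0,"jaw":0},{"tx":0,"ty":0,"tz":0,"rx":0,"ry":0,"rz":0,"jaw":0},{"tx":0,"ty":0,"tz":0,"rx":0,"ry":0,"rz":0,"jaw":0},{"tx":0,"ty":0,"tz":0,"rx":0,"ry":0,"rz":0,"jaw":0},{"tx":0,"ty":0,"tz":0,"rx":0,"ry":0,"rz":0,"jaw":0},{"tx":0,"ty":0,"tz":0,"rx":0,"ry":0,"rz":0,"jaw":0},{"tx":0,"ty":0,"tz":0,"rx":0,"ry":0,"rz":0,"jaw":0}]' 50
python3 g.py 0.616 0.0095 0.026 6
```

```text
time: 35.8
tcp_pos: [0.6142, 0.0101, 0.0266]
tcp_rot: [0.999, 0.053, -0.005, 0.0]
wrist_force: [-25.0, -1.7, 13.0]
gripper_width: -0.001
grasp_force: 12.3
t 35.8 p [0.6142 0.0101 0.0266] yaw 6.04 tilt 0.63 F [-25.   -1.7  13. ] w -0.001 gf 12.3
rz 0.04 tx 0.0017 ty 0.0008 tz 0.0006
```

The hard stop answers with 25 N at the expected spot, so the drawer is home. Back off, lift clear, then measure the scanner and check the drawer.

```bash
python3 -m jog '[{"tx":-0.01,"ty":0,"tz":0,"rx":0,"ry":0,"rz":0,"jaw":0},{"tx":-0.03,"ty":0,"tz":0,"rx":0,"ry":0,"rz":0,"jaw":0},{"tx":-0.04,"ty":0,"tz":0,"rx":0,"ry":0,"rz":0,"jaw":0},{"tx":-0.04,"ty":0,"tz":0,"rx":0,"ry":0,"rz":0,"jaw":0},{"tx":0,"ty":0,"tz":-0.04,"rx":0,"ry":0,"rz":0,"jaw":0.4},{"tx":0,"ty":0,"tz":-0.04,"rx":0,"ry":0,"rz":0,"jaw":1},{"tx":0,"ty":0,"tz":-0.04,"rx":0,"ry":0,"rz":0,"jaw":1},{"tx":0,"ty":0,"tz":-0.04,"rx":0,"ry":0,"rz":0,"jaw":1},{"tx":0,"ty":0,"tz":0,"rx":0,"ry":0,"rz":0,"jaw":1},{"tx":0,"ty":0,"tz":0,"rx":0,"ry":0,"rz":0,"jaw":1}]' 50
python3 - <<'E'
from h import *
for n in('top','side'):
    s=snap(n);np.savez(n+'1.npz',**s);P=world(s)
    q=P.reshape(-1,3);k=(q[:,2]>.082)&(q[:,2]<.091)&(q[:,0]>.58)&(q[:,0]<.68)&(abs(q[:,1])<.13);q=q[k]
    x=q[:,0]*.9945+q[:,1]*.1045;print(n,len(q),np.percentile(x,[2,25,50,75,98]).round(4))
    if n=='side':
        Q=P.reshape(-1,3);k=(Q[:,2]>.068)&(Q[:,2]<.079)&(Q[:,0]>.58)&(Q[:,0]<.66)&(abs(Q[:,1])<.06);Q=Q[k];print('block x',np.percentile(Q[:,0]*.9945+Q[:,1]*.1045,[2,25,50,75,98]).round(4),'expect',.662-.037,'..',.662-.012)
# scanner fits
for n in('top0','side0','top1','side1'):
    s=dict(np.load(n+'.npz'));P=world(s);g=s['image'].max(-1)
    def R(m,l):
        q=P[m&np.isfinite(P[...,0])];r=cv2.minAreaRect((q[:,:2]*1000).astype(np.float32));print(n,l,len(q),np.round(r[0],1),np.round(r[1],1),round(r[2],1),np.median(q[:,2]).round(3))
    A=(P[...,0]>.4)&(P[...,0]<.64)&(P[...,1]>.26)&(P[...,1]<.46)
    z=P[...,2]
    m=(A&(z>.098)&(z<.115)).astype(np.uint8);k,l,st,_=cv2.connectedComponentsWithStats(m);i=1+st[1:,4].argmax();R(l==i,'head')
    hsv=cv2.cvtColor(s['image'],cv2.COLOR_RGB2HSV);org=cv2.inRange(hsv,(4,140,80),(17,255,255))
    m=(A&(z>.08)&(z<.095)&(g<60)).astype(np.uint8);k,l,st,_=cv2.connectedComponentsWithStats(m);i=1+st[1:,4].argmax();R(l==i,'grip')
    R(A&(org>0)&(z>.078),'trig')
    R(A&(z>.004)&(z<.02)&(g<90),'plate')
E
python3 g.py 0.5 0.3 0.2 6
```

```text
time: 36.8
tcp_pos: [0.4996, -0.0021, 0.1874]
tcp_rot: [0.999, 0.053, 0.001, 0.0]
wrist_force: [0.3, 0.4, -0.6]
gripper_width: 0.988
grasp_force: 0.0
top 49 [0.6472 0.6501 0.6532 0.6573 0.6603]
side 245 [0.6478 0.6504 0.6533 0.6565 0.6605]
block x [0.6229 0.6278 0.6353 0.6427 0.6489] expect 0.625 .. 0.65
top0 head 1021 [550.4 347.3] [ 72.5 146.6] 17.3 0.107
top0 grip 360 [471.5 331.4] [ 96.7 109.4] 16.2 0.089
top0 trig 50 [493.6 330.7] [45.2  9.8] 34.2 0.086
top0 plate 810 [482.5 337.3] [139.3 154.8] 15.5 0.012
side0 head 453 [553.7 343.7] [ 72.7 142.1] 14.6 0.104
side0 grip 126 [466.6 353. ] [95.8 40.6] 17.6 0.086
side0 trig 49 [491.6 332. ] [51.4 23.9] 37.9 0.083
side0 plate 610 [492.3 357.1] [168.8 123.6] 14.4 0.009
top1 head 1022 [552.3 347.2] [ 72.1 148.6] 16.1 0.107
top1 grip 342 [466.6 349.7] [97.  72.5] 15.4 0.089
top1 trig 47 [492.4 329.7] [43.7  9.6] 35.2 0.086
top1 plate 814 [489.6 337.7] [153.3 156.5] 15.2 0.012
side1 head 135 [578.2 324.6] [40.8 96.8] 8.5 0.104
side1 grip 117 [462.2 345.2] [84.8 30.9] 15.3 0.086
side1 trig 30 [489.5 331. ] [42.8 21.6] 43.0 0.082
side1 plate 535 [491.4 356.1] [168.2 123.8] 16.5 0.009
t 36.9 p [ 0.4985 -0.002   0.1851] yaw 6.05 tilt 0.13 F [ 0.4 -0.1 -0.9] w 1.001 gf 0.0
rz 0.05 tx 0.0331 ty -0.3001 tz -0.0149
```

Run:
```python
from h import *
for n in('top0','top1'):
    s=dict(np.load(n+'.npz'));P=world(s);g=s['image'].max(-1);z=P[...,2]
    hsv=cv2.cvtColor(s['image'],cv2.COLOR_RGB2HSV);org=cv2.inRange(hsv,(4,110,60),(20,255,255))>0
    A=(P[...,0]>.4)&(P[...,0]<.535)&(P[...,1]>.29)&(P[...,1]<.4)
    G=P[A&(z>.08)&(z<.095)&(hsv[...,1]<120)&(g<70)];H=P[(P[...,0]>.5)&(P[...,0]<.62)&(P[...,1]>.25)&(P[...,1]<.43)&(z>.1)&(z<.112)];O=P[A&org&(z>.078)]
    pc=np.linalg.svd(G[:,:2]-np.median(G[:,:2],0))[2][0];print(n,'grip pca',np.degrees(np.arctan2(pc[1],pc[0])).round(1))
    for yaw in(13,15,17):
        a=np.radians(yaw);X=np.array([np.cos(a),np.sin(a)]);Y=np.array([-X[1],X[0]])
        f=lambda Q,p:(np.percentile(Q[:,:2]@X,p).round(4),np.percentile(Q[:,:2]@Y,p).round(4))
        print(yaw,'grip',len(G),*f(G,[1,5,50,95,99]),'head',*f(H,[.5,3,97,99.5]),'trig',*f(O,[2,50,98]))
s=dict(np.load('top1.npz'));save(s,'c3.png',(165,165,225,240),8)
```

```text
top0 grip pca -174.8
13 grip 344 [0.4859 0.4907 0.5373 0.582  0.5834] [0.1724 0.2057 0.2366 0.2541 0.2658] head [0.5798 0.5828 0.6475 0.6513] [0.1435 0.1474 0.281  0.2859] trig [0.5334 0.5532 0.5743] [0.2002 0.2097 0.222 ]
15 grip 344 [0.4938 0.4987 0.5453 0.5887 0.5893] [0.1519 0.1853 0.2181 0.2349 0.2455] head [0.588  0.5899 0.6545 0.6566] [0.122  0.1257 0.2597 0.2644] trig [0.5403 0.5602 0.5816] [0.1814 0.19   0.2018]
17 grip 344 [0.5009 0.5061 0.5525 0.5953 0.5961] [0.1313 0.1646 0.1991 0.2152 0.2248] head [0.5931 0.596  0.6607 0.6633] [0.1001 0.1037 0.238  0.2426] trig [0.5465 0.5665 0.5881] [0.1623 0.1702 0.1814]
top1 grip pca -173.7
13 grip 333 [0.4857 0.4903 0.5367 0.5819 0.5836] [0.1726 0.2064 0.2369 0.2538 0.2674] head [0.5801 0.5826 0.6476 0.6523] [0.1429 0.1473 0.2813 0.2866] trig [0.5327 0.5524 0.5737] [0.1997 0.2097 0.2202]
15 grip 333 [0.4937 0.4983 0.5445 0.5888 0.5898] [0.1521 0.186  0.2181 0.2344 0.2471] head [0.5884 0.5901 0.6546 0.6576] [0.1208 0.1258 0.2595 0.2649] trig [0.5395 0.5594 0.581 ] [0.1808 0.1906 0.2004]
17 grip 333 [0.501  0.5053 0.552  0.5953 0.5965] [0.1315 0.1654 0.1992 0.2153 0.2264] head [0.5941 0.5966 0.6612 0.6631] [0.0991 0.1039 0.2378 0.2424] trig [0.5456 0.5656 0.5875] [0.1617 0.1711 0.1803]
```

View pics/c3.png

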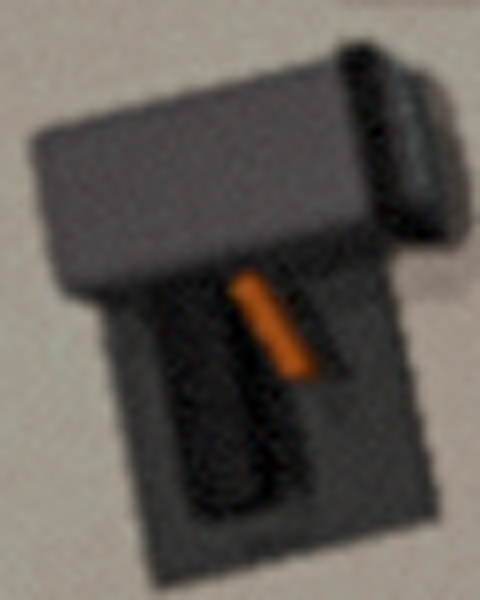

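The drawer is home: panel x is 0.648–0.660 along its axis, as expected. The scanner's grip is at crop (210,400) and the trigger at (270,325). The fit gives yaw 15° and a squeeze point at (0.473, 0.348). I move above it.

```bash
python3 -m jog '[{"tx":0,"ty":0,"tz":0,"rx":0,"ry":0,"rz":-4.5,"jaw":1},{"tx":0,"ty":0,"tz":0,"rx":0,"ry":0,"rz":-4.5,"jaw":1},{"tx":0.0082,"ty":-0.043,"tz":0,"rx":0,"ry":0,"rz":0,"jaw":1},{"tx":0.0082,"ty":-0.043,"tz":0,"rx":0,"ry":0,"rz":0,"jaw":1},{"tx":0.0082,"ty":-0.043,"tz":0,"rx":0,"ry":0,"rz":0,"jaw":1},{"tx":0.0082,"ty":-0.043,"tz":0,"rx":0,"ry":0,"rz":0,"jaw":1},{"tx":0.0082,"ty":-0.043,"tz":0,"rx":0,"ry":0,"rz":0,"jaw":1},{"tx":0.0082,"ty":-0.043,"tz":0,"rx":0,"ry":0,"rz":0,"jaw":1},{"tx":0.0082,"ty":-0.043,"tz":0,"rx":0,"ry":0,"rz":0,"jaw":1},{"tx":0.0082,"ty":-0.043,"tz":0,"rx":0,"ry":0,"rz":0,"jaw":1}]' 25
python3 -m jog '[{"tx":0,"ty":0,"tz":0,"rx":0,"ry":0,"rz":0,"jaw":1},{"tx":0,"ty":0,"tz":0,"rx":0,"ry":0,"rz":0,"jaw":1},{"tx":0,"ty":0,"tz":0.03,"rx":0,"ry":0,"rz":0,"jaw":1},{"tx":0,"ty":0,"tz":0.03,"rx":0,"ry":0,"rz":0,"jaw":1},{"tx":0,"ty":0,"tz":0,"rx":0,"ry":0,"rz":0,"jaw":1},{"tx":0,"ty":0,"tz":0,"rx":0,"ry":0,"rz":0,"jaw":1},{"tx":0,"ty":0,"tz":0,"rx":0,"ry":0,"rz":0,"jaw":1},{"tx":0,"ty":0,"tz":0,"rx":0,"ry":0,"rz":0,"jaw":1},{"tx":0,"ty":0,"tz":0,"rx":0,"ry":0,"rz":0,"jaw":1},{"tx":0,"ty":0,"tz":0,"rx":0,"ry":0,"rz":0,"jaw":1}]' 25
python3 g.py 0.4729 0.3477 0.021 15
python3 - <<'E'
from h import *
s=snap('side');save(s,'s6.png',(220,60,340,150),6)
E
```

```text
time: 37.9
tcp_pos: [0.4721, 0.3486, 0.1845]
tcp_rot: [0.991, 0.131, -0.001, 0.001]
wrist_force: [1.4, 0.2, -0.1]
gripper_width: 1.001
grasp_force: 0.0
time: 38.9
tcp_pos: [0.4733, 0.3473, 0.1273]
tcp_rot: [0.991, 0.131, 0.001, -0.0]
wrist_force: [0.5, -0.4, -0.1]
gripper_width: 1.0
grasp_force: 0.0
t 38.9 p [0.4733 0.3473 0.1273] yaw 15.05 tilt 0.06 F [ 0.5 -0.4 -0.1] w 1.0 gf 0.0
rz 0.05 tx -0.0003 ty -0.0005 tz 0.1063
```

View pics/s6.png

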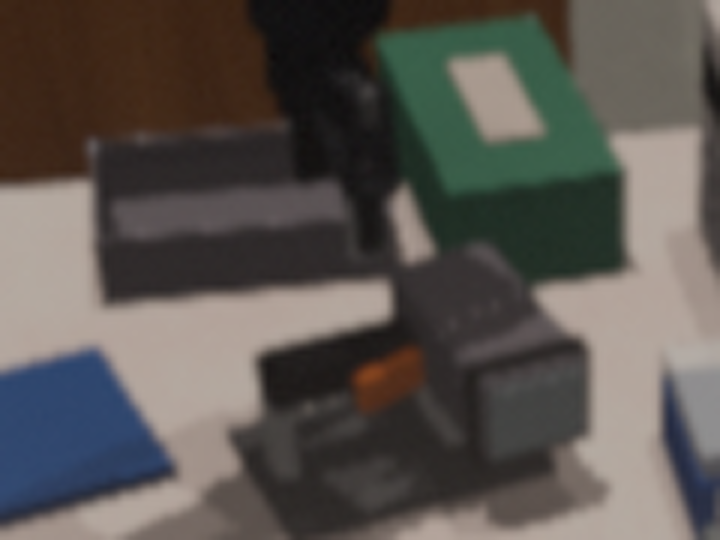

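The near finger, at crop (370,240), hangs in line with the trigger at (385,380). Descend astride.

```bash
python3 -m jog '[{"tx":0,"ty":0,"tz":0.025,"rx":0,"ry":0,"rz":0,"jaw":1},{"tx":0,"ty":0,"tz":0.025,"rx":0,"ry":0,"rz":0,"jaw":1},{"tx":0,"ty":0,"tz":0.01,"rx":0,"ry":0,"rz":0,"jaw":1},{"tx":0,"ty":0,"tz":0.008,"rx":0,"ry":0,"rz":0,"jaw":1},{"tx":0,"ty":0,"tz":0.006,"rx":0,"ry":0,"rz":0,"jaw":1},{"tx":0,"ty":0,"tz":0.006,"rx":0,"ry":0,"rz":0,"jaw":1},{"tx":0,"ty":0,"tz":0.005,"rx":0,"ry":0,"rz":0,"jaw":1},{"tx":0,"ty":0,"tz":0,"rx":0,"ry":0,"rz":0,"jaw":1},{"tx":0,"ty":0,"tz":0,"rx":0,"ry":0,"rz":0,"jaw":1},{"tx":0,"ty":0,"tz":0,"rx":0,"ry":0,"rz":0,"jaw":1}]' 25
python3 g.py 0.4729 0.3477 0.021 15
```

```text
time: 39.95
tcp_pos: [0.4734, 0.3474, 0.0421]
tcp_rot: [0.991, 0.131, 0.0, -0.0]
wrist_force: [0.5, -0.6, 0.4]
gripper_width: 0.999
grasp_force: 0.0
t 40.0 p [0.4734 0.3474 0.0421] yaw 15.05 tilt 0.05 F [ 0.5 -0.6  0.4] w 0.999 gf 0.0
rz 0.05 tx -0.0003 ty -0.0004 tz 0.0211
```

No contact. I go the last 21 mm, then squeeze gradually.

```bash
python3 -m jog '[{"tx":0,"ty":0,"tz":0.007,"rx":0,"ry":0,"rz":0,"jaw":1},{"tx":0,"ty":0,"tz":0.007,"rx":0,"ry":0,"rz":0,"jaw":1},{"tx":0,"ty":0,"tz":0.007,"rx":0,"ry":0,"rz":0,"jaw":1},{"tx":0,"ty":0,"tz":0,"rx":0,"ry":0,"rz":0,"jaw":1},{"tx":0,"ty":0,"tz":0,"rx":0,"ry":0,"rz":0,"jaw":1},{"tx":0,"ty":0,"tz":0,"rx":0,"ry":0,"rz":0,"jaw":0.75},{"tx":0,"ty":0,"tz":0,"rx":0,"ry":0,"rz":0,"jaw":0.6},{"tx":0,"ty":0,"tz":0,"rx":0,"ry":0,"rz":0,"jaw":0.55},{"tx":0,"ty":0,"tz":0,"rx":0,"ry":0,"rz":0,"jaw":0.53},{"tx":0,"ty":0,"tz":0,"rx":0,"ry":0,"rz":0,"jaw":0.53}]' 25
python3 g.py 0.4729 0.3477 0.021 15
```

```text
time: 40.95
tcp_pos: [0.4732, 0.3476, 0.0212]
tcp_rot: [0.991, 0.131, 0.0, -0.0]
wrist_force: [-2.9, -0.5, 3.1]
gripper_width: 0.533
grasp_force: 4.8
t 41.0 p [0.4732 0.3476 0.0212] yaw 15.06 tilt 0.05 F [-2.9 -0.5  3.1] w 0.533 gf 4.8
rz 0.06 tx -0.0002 ty -0.0002 tz 0.0002
```

```bash
python3 -m jog '[{"tx":0,"ty":0,"tz":0,"rx":0,"ry":0,"rz":0,"jaw":0.5},{"tx":0,"ty":0,"tz":0,"rx":0,"ry":0,"rz":0,"jaw":0.4},{"tx":0,"ty":0,"tz":0,"rx":0,"ry":0,"rz":0,"jaw":0.4},{"tx":0,"ty":0,"tz":0,"rx":0,"ry":0,"rz":0,"jaw":0.4},{"tx":0,"ty":0,"tz":0,"rx":0,"ry":0,"rz":0,"jaw":0.4},{"tx":0,"ty":0,"tz":0,"rx":0,"ry":0,"rz":0,"jaw":0.4},{"tx":0,"ty":0,"tz":0,"rx":0,"ry":0,"rz":0,"jaw":0.4},{"tx":0,"ty":0,"tz":0,"rx":0,"ry":0,"rz":0,"jaw":0.4},{"tx":0,"ty":0,"tz":0,"rx":0,"ry":0,"rz":0,"jaw":0.4},{"tx":0,"ty":0,"tz":0,"rx":0,"ry":0,"rz":0,"jaw":0.4}]' 30
python3 g.py 0.4729 0.3477 0.021 15
python3 - <<'E'
from h import *
save(snap('side'),'s7.png',(220,60,340,150),6)
E
```

```text
time: 41.95
tcp_pos: [0.4728, 0.3488, 0.0216]
tcp_rot: [0.991, 0.131, 0.0, -0.001]
wrist_force: [-4.9, 3.7, 5.3]
gripper_width: 0.5
grasp_force: 30.2
t 42.0 p [0.4728 0.3488 0.0216] yaw 15.1 tilt 0.15 F [-4.9  3.7  5.3] w 0.5 gf 30.2
rz 0.1 tx -0.0002 ty 0.001 tz 0.0006
```

View pics/s7.png

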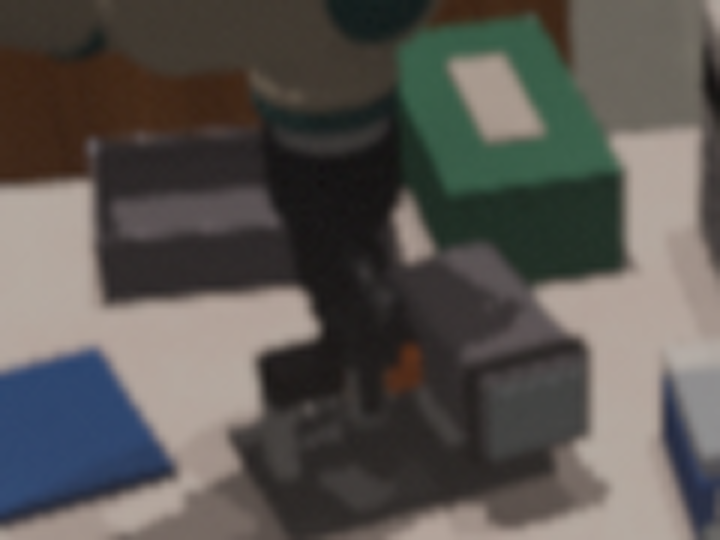

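The finger, at crop (365,400), presses the trigger in. The 30 N grip stalls at the squeezed width: the reading of 42.5 mm plus the 1.6 mm bias seen on the jars gives about 44 mm. Release and lift away.

```bash
python3 -m jog '[{"tx":0,"ty":0,"tz":0,"rx":0,"ry":0,"rz":0,"jaw":0.4},{"tx":0,"ty":0,"tz":0,"rx":0,"ry":0,"rz":0,"jaw":0.4},{"tx":0,"ty":0,"tz":0,"rx":0,"ry":0,"rz":0,"jaw":0.4},{"tx":0,"ty":0,"tz":0,"rx":0,"ry":0,"rz":0,"jaw":1},{"tx":0,"ty":0,"tz":0,"rx":0,"ry":0,"rz":0,"jaw":1},{"tx":0,"ty":0,"tz":0,"rx":0,"ry":0,"rz":0,"jaw":1},{"tx":0,"ty":0,"tz":0,"rx":0,"ry":0,"rz":0,"jaw":1},{"tx":0,"ty":0,"tz":0,"rx":0,"ry":0,"rz":0,"jaw":1},{"tx":0,"ty":0,"tz":0,"rx":0,"ry":0,"rz":0,"jaw":1},{"tx":0,"ty":0,"tz":0,"rx":0,"ry":0,"rz":0,"jaw":1}]' 30
python3 -m jog '[{"tx":0,"ty":0,"tz":-0.01,"rx":0,"ry":0,"rz":0,"jaw":1},{"tx":0,"ty":0,"tz":-0.02,"rx":0,"ry":0,"rz":0,"jaw":1},{"tx":0,"ty":0,"tz":-0.03,"rx":0,"ry":0,"rz":0,"jaw":1},{"tx":0,"ty":0,"tz":-0.04,"rx":0,"ry":0,"rz":0,"jaw":1},{"tx":0,"ty":0,"tz":-0.04,"rx":0,"ry":0,"rz":0,"jaw":1},{"tx":0,"ty":0,"tz":-0.04,"rx":0,"ry":0,"rz":0,"jaw":1},{"tx":0,"ty":0,"tz":0,"rx":0,"ry":0,"rz":0,"jaw":1},{"tx":0,"ty":0,"tz":0,"rx":0,"ry":0,"rz":0,"jaw":1},{"tx":0,"ty":0,"tz":0,"rx":0,"ry":0,"rz":0,"jaw":1},{"tx":0,"ty":0,"tz":0,"rx":0,"ry":0,"rz":0,"jaw":1}]' 30
python3 - <<'E'
from h import *
save(snap('side'),'s8.png',(200,60,500,280),2.6)
E
```

```text
time: 43.0
tcp_pos: [0.4731, 0.3472, 0.0205]
tcp_rot: [0.991, 0.131, -0.0, 0.0]
wrist_force: [0.6, 1.0, 0.7]
gripper_width: 1.003
grasp_force: 0.0
time: 44.0
tcp_pos: [0.4725, 0.3468, 0.1988]
tcp_rot: [0.991, 0.131, -0.001, 0.001]
wrist_force: [0.0, 0.7, 0.5]
gripper_width: 1.0
grasp_force: 0.0
```

View pics/s8.png

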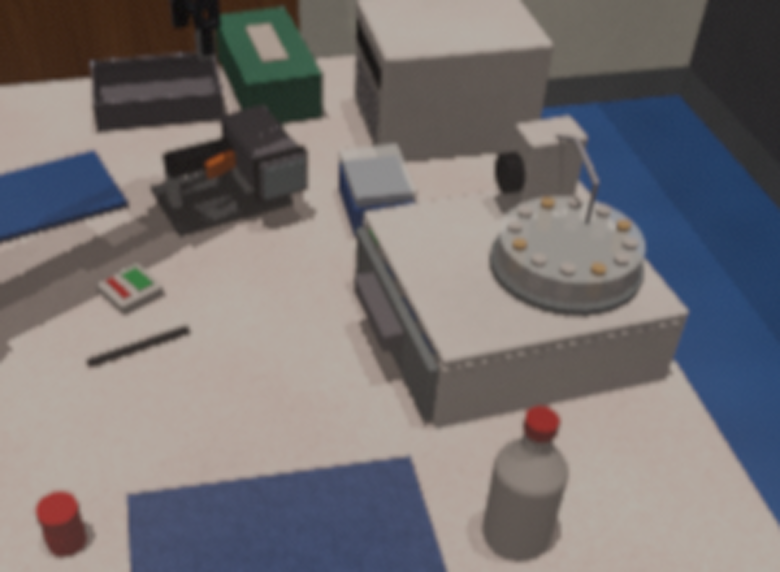

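The drawer is flush with the instrument at crop (395,310). The trigger has sprung back at (220,162), and the arm is clear. I hand in.

```bash
python3 -c "
from workcell import manip
print(manip.sign_off())"
```

```text
the job is handed in; nothing more can be done
None
```

The job is handed in, result not reported back: two yellow-capped and two blue-capped jars stand in their rows, the drawer is home, and the trigger was squeezed for about a second and sprang back.

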